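# Lay out a timed test station on the bench sheet

## Task

Set up the test station on the grey bench sheet: lay the white test cartridge centred on top of the green slide box, lengthwise along the box; stand the blue-lidded cup midway between the slide box and the timer, once that place is clear, and stack the orange-lidded cup squarely on top of it. Lay the blue tape roll flat on the other side of the timer from the slide box, in line with the two, with a gap of about 2 cm between roll and timer. Leave the beige tape roll and the hand meter where they are.

Things in the scene. Friction and masses are not known exactly. Their poses are not given: they have to be found in the camera images.
- bench_mat: Thin grey bench sheet, fixed, 110 x 245 mm, under 1 mm thick, dark border line. Origin: its centre, on the worktop; x across its width (about away from the robot), y along its length (about to the left), z up. Slide box and timer stand fixed on its long centre line, one 85 mm to the +y side of its centre, the other 85 mm to the -y side (which is where changes): its middle is midway between them.
- slide_box: Dark green closed slide box with a paper label, fixed on the sheet, 99 x 67 x 30 mm, flat top 30 mm above the worktop. Origin: centre of its underside; x along its 99 mm length (the lid reaches from -46 to +47 mm), y across its 67 mm width, z up. It stands roughly crosswise to the sheet's length, slightly turned. The lid stays shut.
- timer: Bench timer, fixed on the sheet: off-white rounded square base 62 x 62 x 26 mm with a dark grey round dial (48 mm) on it, 44 mm high in all. Origin at the centre of its underside, z up; sides nearly parallel with the sheet's. The dial does not turn.
- cartridge: White test cartridge, loose, lying face up, 20 x 70 x 8 mm, about 20 g. Starts between slide box and timer or left of the sheet. Origin at the centre of its underside; x across its 20 mm width, y along its 70 mm length, z up. Grasp across the 20 mm width. It is to lie centred on the slide box's lid with its y along the box's x, either way round.
- blue_cup: White closed specimen cup with a blue screw lid, loose, standing, 64 mm high; lid 61 mm across from 52 mm up to the flat top at 64 mm, body 55 mm across below. About 60 g. Origin at the centre of its underside, z up.
- orange_cup: White closed specimen cup with an orange screw lid, loose, standing, same size as the blue-lidded one: 64 mm high, lid 61 mm across from 52 to 64 mm up, body 55 mm across. About 60 g. Origin at the centre of its underside, z up.
- blue_tape: Blue tape roll, loose, lying flat, 52 mm across, 19 mm high, about 50 g; take it across its outside (treat it as a solid disc). Origin at the centre of its underside, z up. Starts left of the sheet or between slide box and timer. Its place is with its centre about 77 mm from the timer's centre (2 cm of gap), on the sheet's long centre line carried on past the timer, away from the slide box.
- beige_tape: Beige tape roll, loose, lying flat to the robot's right, 62 mm across, 19 mm high: a bystander, leave it. Origin at the centre of its underside, z up.
- meter: Dark blue hand-held meter, loose, lying face up at the back between the covered machine and the centrifuge, 90 x 51 x 18 mm: a bystander, leave it. Origin at the centre of its underside, x along its 90 mm length, z up.
Mind the look-alikes: they are no part of the job. Of the things that look like the orange_cup, the larger one is meant.

How it is judged:
At the end, for the whole second after the job is handed in: Cartridge flat on the box lid, centres within 12 mm, lengths within 0.2 rad; blue cup upright within 13 mm of midway; orange cup upright on it within 10 mm; blue roll flat on the worktop beyond the timer, within 15 mm of the line and 65 to 89 mm from the timer's centre; all at rest (horizontal distance between cartridge and slide_box below 0.012 m and z of cartridge in the frame of slide_box between 0.027 and 0.033 m and angle between the y axis of cartridge and the x axis of slide_box, either way round below 0.2 rad and angle between each of cartridge, blue_cup, orange_cup, blue_tape's own z axis and vertical below 0.1 rad and horizontal distance between blue_cup and bench_mat below 0.013 m and height (world z) of blue_cup between -0.003 and 0.003 m and horizontal distance between orange_cup and blue_cup below 0.01 m and z of orange_cup in the frame of blue_cup between 0.061 and 0.068 m and ((y of timer in the frame of bench_mat above 0 m and y of blue_tape in the frame of bench_mat between 0.15 and 0.174 m) or (y of timer in the frame of bench_mat below 0 m and y of blue_tape in the frame of bench_mat between -0.174 and -0.15 m)) and x of blue_tape in the frame of bench_mat between -0.015 and 0.015 m and height (world z) of blue_tape between -0.003 and 0.003 m and linear speed of each of cartridge, blue_cup, orange_cup, blue_tape below 0.02 m/s and angular speed of each of cartridge, blue_cup, orange_cup, blue_tape below 0.2 rad/s); the robot touches nothing.
It fails at once if the beige tape roll was shifted by more than 20 mm (distance of beige_tape from where it was at the start of the episode above 0.02 m).
It fails at once if the hand meter was shifted by more than 20 mm (distance of meter from where it was at the start of the episode above 0.02 m).
It also fails if it takes over 112 s, if anything falls off the work surface, if the arm or the gripper's body presses on something with over 40 N, if the wrist force passes 120 N, or if a joint passes its speed limit or range.

## Robot

A 6-joint arm with a two-finger parallel gripper is mounted at the origin on a cart in front of the work surface, level with it; the furniture and walls round the work are solid. World frame = base frame: x ahead of the robot, y to its left, z up, the work surface at z = 0. Lengths are in m, angles in rad, forces in N, time in s.
With the tool pointing down it reaches from about 0.35 to 0.975 m from the base axis. Payload 4.9 kg.
Tool frame: the origin (TCP) lies at the very end of the fingers, on their centre line; the grasp point (between the pads) lies 19 mm behind it (manip.hold_point_z is the distance from the TCP to the grasp point, in m); z points along the fingers, y is the direction in which the jaws open and shut (so a half turn about z gives the same grasp; the last joint's range is limited). The gripper opens to 85 mm and grips with 20 to 120 N. Pads are 22 mm wide; open, the fingers measure 114 mm over their backs; the gripper's body (76 mm by 85 mm) begins 54 mm behind the grasp point. The pads swing forward as they close: fully open they stand 13 mm farther back than shut.
Start: joints at [-1.301, 0.053, 1.613, -0, 1.476, -0.119], TCP at [0.237, -0.578, 0.231] pointing down, gripper open.
Joint ranges: [-3.01, 3.01], [-1.01, 2.22], [0.06, 2.58], [-1.02, 4.17], [0.09, 2.62], [-3.14, 3.14]. Speed limits (rad/s): [2.57, 2.57, 3.14, 3.14, 3.14, 3.14].

## Interface

Orientations are given as a unit quaternion [w, x, y, z].
In Python, from plant import monitor, grab_frame, camera_params, ticket, manip gives the robot as it stands.
- The arm moves only by the tool play_rows, never from a script. Its argument "commands" is a list of rows, each an object of numbers: "dx", "dy", "dz": the shift along the tool's x, y, z in cm; "rx", "ry", "rz": the turn, a rotation vector about the tool's x, y, z in rad; "claw": the closure, from 0 (fully open) to 1 (shut). In form: [{"dx": .., "dy": .., "dz": .., "rx": .., "ry": .., "rz": .., "claw": ..}, ...]. A call has 1 to 5 rows; each row is the pose to reach, as a shift and turn from the pose measured when the call began, along the tool's axes at that moment; what a row does not reach only later rows make up. A row lasts 1/10 s, in which the tool goes at most 50 mm and 8.59 degrees, less where a joint would pass 70% of its speed; a pose out of reach is approached as far as the arm can. A call with a gripper value outside its range is refused whole. The fingers move at their own pace and stop on an object; the grip force is fixed at half the most. Time passes only in rows, so rows that repeat a pose let the fingers close. It gives the time, the measured TCP pose, the force and the opening at its end, in the units of the state.
- monitor.state(): the state, without advancing time (a new reading comes with each control period).
- grab_frame(name): name is "scene" or "top" or "wrist"; returns the picture (480x640x3 uint8, blue, green, red); there is no depth.
- camera_params(name): a dict with "fx", "fy", "cx", "cy" (pixels), "k1" (the pictures are not rectified: a ray, as slopes to the right and down, at radius r is drawn at 1 + k1 r^2 times it, then the intrinsics apply), "rvec" (rotation vector, rad) and "tvec" (3), from world to camera coordinates, as OpenCV has them; the wrist camera has in their place "tool_from_camera" (4x4, takes a point from camera to tool coordinates, whose origin is the TCP and whose axes are the flange's). Camera axes: x right, y down, z forward; pixel columns grow to the right and rows downward; lengths in m; the calibration is good to about 2 mm. A picture is of the moment at which its call begins: read the wrist's pose just before it. camera_params takes no time and is no camera call.
- ticket.job_done(): hands the job in, once; it reports no verdict.
The state is a dict: "time": time; "joint_pos": joint angles; "joint_vel": joint speeds; "joint_efforts": joint torques, N m; "tool_pos": TCP position; "tool_rot": TCP orientation; "contact_force": force on the tool from outside, world axes, zero at the start; "ft_torque": the same for the moment, N m; "gripper_width": opening from 0.0 (shut) to 1.0 (fully open).
Only numpy, scipy, OpenCV 4.12 (cv2) and the standard library are available. Lean on these libraries where they do the work, as an engineer would, in place of code of your own. Each camera call takes 0.05 s, during which the arm holds its last target.

## Working session

There is one attempt and no reset: what is moved stays moved. The work goes in short steps, Python scripts to look and compute and a tool call to move; the robot and the scene stay as the last step left them, time stands still between calls to the robot, and variables do not carry over. Pictures are saved under pics/ and viewed, and the job is handed in when it is done.

Besides the shell and the picture viewer there is one more tool, called after "Request:" by a JSON object that holds its "op" and its "data". play_rows: Moves the arm, as the interface text tells. Its arguments: {"type":"object","properties":{"commands":{"type":"array"}},"required":["commands"]}

```bash
ls -la; mkdir -p pics
python3 - <<'E'
from plant import monitor, grab_frame, camera_params, ticket, manip
import cv2
print(monitor.state()); print(manip.hold_point_z)
for n in ["scene","top","wrist"]:
    print(n,camera_params(n))
    cv2.imwrite(f"pics/{n}0.png",grab_frame(n))
E
```

```text
total 12
drwxr-xr-x  3 agent agent 4096 Dec  7 13:48 .
drwxr-xr-x 23 root  root  4096 Dec  7 13:48 ..
drwxr-xr-x  2 agent agent 4096 Dec  7 13:48 pics
{'time': 0.0, 'joint_pos': array([-1.30099214e+00,  5.33535019e-02,  1.61430488e+00,  1.84270317e-05,
        1.47600748e+00, -1.18998640e-01]), 'joint_vel': array([ 0.00163412, -0.00040281, -0.00021643,  0.0003111 ,  0.001072  ,
        0.00071293]), 'joint_efforts': array([ 7.38995241e-04, -3.93690526e+01, -3.70172310e+01,  4.92860852e-05,
        7.07619387e-03, -4.45878044e-06]), 'tool_pos': array([ 0.23676259, -0.57773905,  0.23005861]), 'tool_rot': array([-1.03434889e-03,  9.81163123e-01,  1.93178289e-01, -6.89435419e-05]), 'contact_force': array([-1.32094492, -0.16529008, -0.47867865]), 'ft_torque': array([ 0.03231983, -0.00185215, -0.05393504]), 'gripper_width': 0.9952805646188663}
0.0187
scene {'fx': 511.09913988842453, 'fy': 511.09913988842453, 'cx': 314.65580277070757, 'cy': 244.8128052546195, 'k1': -0.016628738963528428, 'rvec': array([ 0.63853175, -2.70292757,  1.04257337]), 'tvec': array([0.44337365, 0.37443664, 0.87145005])}
top {'fx': 529.4401526389671, 'fy': 529.4401526389671, 'cx': 326.20049647779734, 'cy': 238.38377622302195, 'k1': -0.03764467575088406, 'rvec': array([ 2.13830156, -2.17906068,  0.13234044]), 'tvec': array([-0.2443311 ,  0.59932607,  1.21684719])}
wrist {'fx': 412.2213276660606, 'fy': 412.2213276660606, 'cx': 316.5632095575575, 'cy': 237.29639335740967, 'k1': -0.05032939620156045, 'tool_from_camera': array([[ 6.67528226e-04, -9.50170627e-01, -3.11729584e-01,
         8.02143694e-02],
       [ 9.99999771e-01,  5.99674614e-04,  3.13524524e-04,
         7.64907743e-04],
       [-1.10965475e-04, -3.11729722e-01,  9.50170810e-01,
        -1.41587477e-01],
       [ 0.00000000e+00,  0.00000000e+00,  0.00000000e+00,
         1.00000000e+00]])}
```

View pics/top0.png

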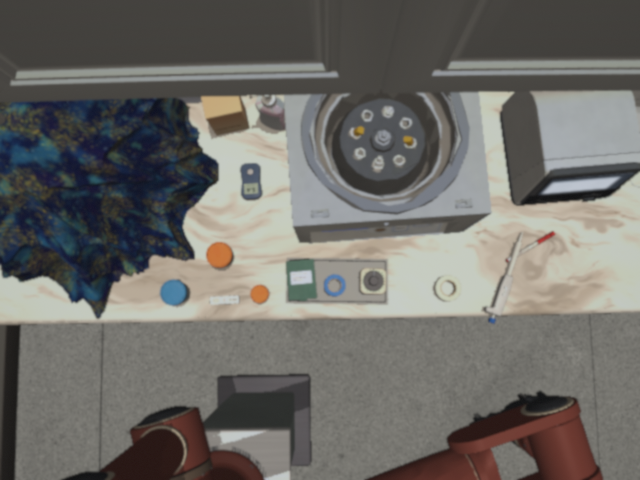

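View pics/scene0.png

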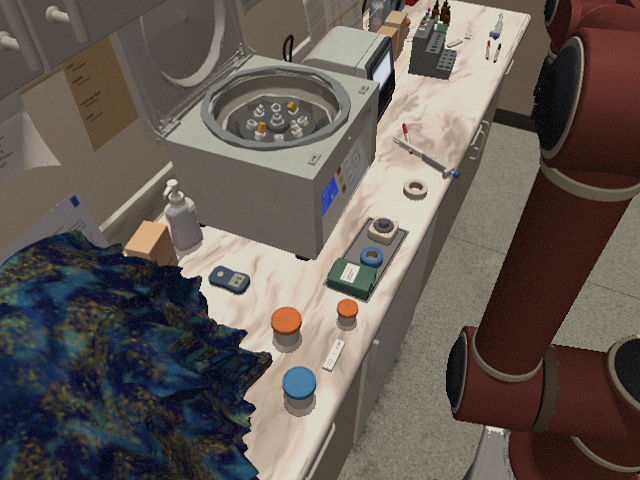

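View pics/wrist0.png

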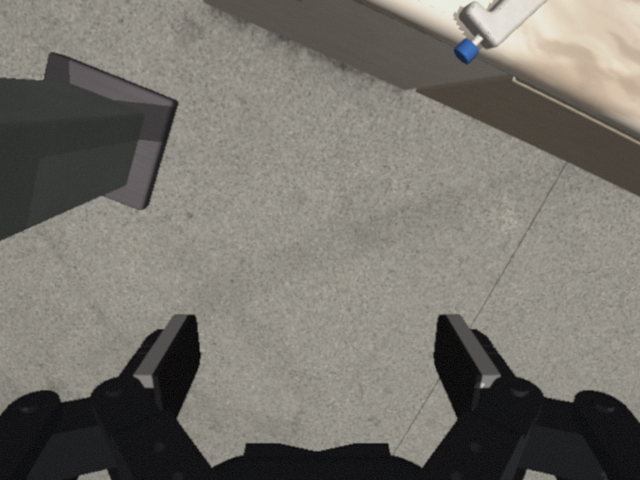

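```bash
cat > h.py <<'E'
import numpy as np, cv2
from scipy.spatial.transform import Rotation as R
from plant import monitor, grab_frame, camera_params, ticket, manip
def tool_T(s=None):
    s=s or monitor.state(); q=s['tool_rot']; T=np.eye(4)
    T[:3,:3]=R.from_quat([q[1],q[2],q[3],q[0]]).as_matrix(); T[:3,3]=s['tool_pos']; return T
def cam(n,T=None):
    p=camera_params(n); K=np.array([[p['fx'],0,p['cx']],[0,p['fy'],p['cy']],[0,0,1.]]); d=np.array([p['k1'],0,0,0.])
    if n=='wrist': W=(tool_T() if T is None else T)@p['tool_from_camera']
    else:
        M=np.eye(4); M[:3,:3]=cv2.Rodrigues(p['rvec'])[0]; M[:3,3]=p['tvec']; W=np.linalg.inv(M)
    return K,d,W   # W: cam->world
def ray(c,px):
    K,d,W=c; u=cv2.undistortPoints(np.array(px,float).reshape(-1,1,2),K,d).reshape(-1,2)
    v=np.c_[u,np.ones(len(u))]@W[:3,:3].T; return W[:3,3],v
def onplane(c,px,z):
    o,v=ray(c,px); return o+v*((z-o[2])/v[:,2])[:,None]
def proj(c,P):
    K,d,W=c; M=np.linalg.inv(W); return cv2.projectPoints(np.array(P,float).reshape(-1,1,3),cv2.Rodrigues(M[:3,:3])[0],M[:3,3],K,d)[0].reshape(-1,2)
def blobs(im,lo,hi,amin=30):
    m=cv2.inRange(cv2.cvtColor(im,cv2.COLOR_BGR2HSV),np.array(lo),np.array(hi))
    cs,_=cv2.findContours(m,cv2.RETR_EXTERNAL,cv2.CHAIN_APPROX_NONE)
    return sorted([c for c in cs if cv2.contourArea(c)>amin],key=cv2.contourArea,reverse=True)
E
python3 - <<'E'
from h import *
im=cv2.imread('pics/top0.png'); c=cam('top'); print(c[2][:3,3], proj(c,[[.5,0,0]]))
for n,lo,hi,z in [('orange',(5,150,120),(20,255,255),.064),('blue',(98,130,100),(115,255,255),.064),('blue roll',(98,130,100),(115,255,255),.019),('green',(65,60,20),(90,255,120),.03)]:
    for b in blobs(im,lo,hi):
        x,y,w,h=cv2.boundingRect(b)
        if y<200 or x<130: continue
        P=onplane(c,b.reshape(-1,2),z)
        (cx,cy),r=cv2.minEnclosingCircle(P[:,:2].astype(np.float32))
        print(n,(x,y,w,h),np.round([cx,cy,r],4),cv2.minAreaRect(P[:,:2].astype(np.float32)))
crop=im[220:330,130:480]; cv2.imwrite('pics/topc.png',cv2.resize(crop,None,fx=2.28,fy=2.28*1.5,interpolation=cv2.INTER_CUBIC))
E
```

```text
[ 0.44223586 -0.25344946  1.28054571] [[221.2291796  281.04361078]]
orange (207, 243, 25, 24) [ 0.5579 -0.0076  0.0287] ((0.5584877729415894, -0.0072532761842012405), (0.05588512867689133, 0.0533440038561821), 88.96380615234375)
orange (252, 286, 16, 16) [ 0.4671 -0.1001  0.0185] ((0.4671120047569275, -0.10053392499685287), (0.03449172154068947, 0.03417520597577095), 88.98429870605469)
blue (162, 282, 24, 22) [0.4739 0.0972 0.0272] ((0.4723663330078125, 0.09761059284210205), (0.05404504016041756, 0.04681413248181343), 75.20039367675781)
blue roll (162, 282, 24, 22) [0.4751 0.1102 0.0282] ((0.47348088026046753, 0.11059629917144775), (0.05604417622089386, 0.048545777797698975), 75.200439453125)
green (303, 284, 12, 13) [ 0.4741 -0.2142  0.016 ] ((0.47279760241508484, -0.2123376727104187), (0.025752490386366844, 0.025368401780724525), 10.415797233581543)
```

View pics/topc.png

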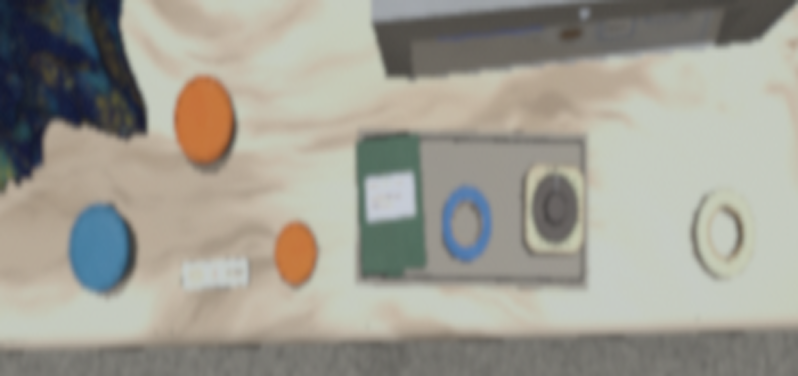

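```bash
cat >> h.py <<'E'
def down(yaw): 
    return np.array([[np.cos(yaw),np.sin(yaw),0],[np.sin(yaw),-np.cos(yaw),0],[0,0,-1.]])
def go(p,yaw):
    s=monitor.state();T=tool_T(s); d=T[:3,:3].T@(np.array(p)-T[:3,3])*100
    r=R.from_matrix(T[:3,:3].T@down(yaw)).as_rotvec()
    print('t',round(s['time'],2),'pos',np.round(s['tool_pos'],4),'yaw',round(float(np.arctan2(T[1,0],T[0,0])),4),'w',round(s['gripper_width'],3),'F',np.round(s['contact_force'],1))
    print('MOVE d',np.round(d,2),'r',np.round(r,3), 'dist cm',round(float(np.linalg.norm(d)),1),'deg',round(float(np.degrees(np.linalg.norm(r))),1))
E
python3 -c "
from h import *
go([.42,-.33,.30],np.pi/2)"
```

```text
t 0.15 pos [ 0.2368 -0.5779  0.2303] yaw 0.3888 w 1.002 F [-0.1  0.3 -0.9]
MOVE d [ 26.35 -16.    -6.94] r [-1.000e-03 -1.000e-03 -1.182e+00] dist cm 31.6 deg 67.7
```

Request:
{"op": "play_rows", "data": {"commands": [{"dx":4,"dy":-2.4,"dz":-1.5,"rz":-0.14,"claw":0},{"dx":8,"dy":-4.8,"dz":-3,"rz":-0.28,"claw":0},{"dx":12,"dy":-7.2,"dz":-4.5,"rz":-0.42,"claw":0},{"dx":16,"dy":-9.6,"dz":-5.5,"rz":-0.56,"claw":0},{"dx":20,"dy":-12,"dz":-6.5,"rz":-0.7,"claw":0}]}}

```text
invalid input
```

```bash
python3 -c "
from h import *
go([.42,-.33,.30],np.pi/2)"
```

```text
t 0.15 pos [ 0.2368 -0.5779  0.2303] yaw 0.3888 w 1.002 F [-0.1  0.3 -0.9]
MOVE d [ 26.35 -16.    -6.94] r [-1.000e-03 -1.000e-03 -1.182e+00] dist cm 31.6 deg 67.7
```

All keys apparently required.

Request:
{"op": "play_rows", "data": {"commands": [{"dx":4,"dy":-2.4,"dz":-1.5,"rx":0,"ry":0,"rz":-0.14,"claw":0},{"dx":8,"dy":-4.8,"dz":-3,"rx":0,"ry":0,"rz":-0.28,"claw":0},{"dx":12,"dy":-7.2,"dz":-4.5,"rx":0,"ry":0,"rz":-0.42,"claw":0},{"dx":16,"dy":-9.6,"dz":-5.5,"rx":0,"ry":0,"rz":-0.56,"claw":0},{"dx":20,"dy":-12,"dz":-6.5,"rx":0,"ry":0,"rz":-0.7,"claw":0}]}}

```text
time: 0.65
tool_pos: [0.3771, -0.3895, 0.296]
tool_rot: [-0.001, 0.854, 0.52, 0.0]
contact_force: [0.0, 0.3, -1.4]
gripper_width: 0.996
```

```bash
python3 -c "
from h import *
go([.42,-.33,.30],np.pi/2)"
```

```text
t 0.65 pos [ 0.3771 -0.3895  0.296 ] yaw 1.0942 w 0.996 F [ 0.   0.3 -1.4]
MOVE d [ 7.25  1.08 -0.4 ] r [-0.001 -0.001 -0.477] dist cm 7.3 deg 27.3
```

Request:
{"op": "play_rows", "data": {"commands": [{"dx":4,"dy":-0.8,"dz":-0.4,"rx":0,"ry":0,"rz":-0.14,"claw":0},{"dx":8,"dy":-1.6,"dz":-0.4,"rx":0,"ry":0,"rz":-0.28,"claw":0},{"dx":12,"dy":-2.4,"dz":-0.4,"rx":0,"ry":0,"rz":-0.42,"claw":0},{"dx":15.2,"dy":-3.05,"dz":-0.4,"rx":0,"ry":0,"rz":-0.477,"claw":0},{"dx":15.2,"dy":-3.05,"dz":-0.4,"rx":0,"ry":0,"rz":-0.477,"claw":0}]}}

```text
time: 1.15
tool_pos: [0.4205, -0.2374, 0.3001]
tool_rot: [-0.001, 0.705, 0.709, 0.001]
contact_force: [-0.8, -0.3, 0.2]
gripper_width: 1.002
```

```bash
python3 -c "
from h import *
go([.42,-.24,.30],np.pi/2)
np.save('T1.npy',tool_T()); cv2.imwrite('pics/w1.png',grab_frame('wrist'))"
```

```text
t 1.15 pos [ 0.4205 -0.2374  0.3001] yaw 1.5764 w 1.002 F [-0.8 -0.3  0.2]
MOVE d [-0.26 -0.05  0.01] r [ 0.    -0.002  0.006] dist cm 0.3 deg 0.3
```

View pics/w1.png

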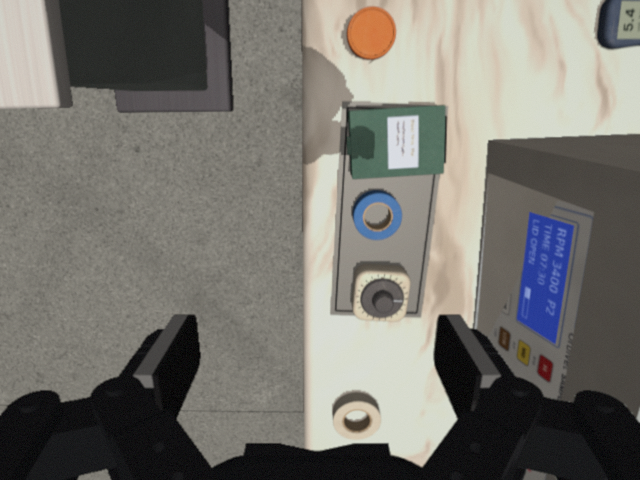

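Run:
```python
from h import *
im=cv2.imread('pics/w1.png'); c=cam('wrist',np.load('T1.npy'))
for n,lo,hi,z in [('blue',(98,130,80),(115,255,255),.019),('green',(65,60,20),(90,255,130),.03)]:
    for b in blobs(im,lo,hi,200)[:3]:
        P=onplane(c,b.reshape(-1,2),z)[:,:2].astype(np.float32)
        print(n,cv2.boundingRect(b),np.round(cv2.minEnclosingCircle(P)[0],4),cv2.minEnclosingCircle(P)[1],cv2.minAreaRect(P))
z=cv2.resize(im[90:330,310:470],None,fx=3.7,fy=2.5,interpolation=cv2.INTER_CUBIC); cv2.imwrite('pics/w1z.png',z)
print(onplane(c,[[342,102],[446,103],[331,313],[419,318]],0)[:,:2])
```

```text
blue (517, 213, 56, 130) [ 0.6791 -0.3469] 0.08491843938827515 ((0.679134726524353, -0.3469338119029999), (0.051464974880218506, 0.16201947629451752), 2.62225079536438)
blue (353, 192, 48, 46) [ 0.4853 -0.2713] 0.02563570998609066 ((0.48539093136787415, -0.2713886797428131), (0.04824628308415413, 0.05025675147771835), 21.469470977783203)
green (347, 136, 67, 42) [ 0.4837 -0.2085] 0.03661729022860527 ((0.48397669196128845, -0.20689526200294495), (0.064978688955307, 0.04017038270831108), 4.096668720245361)
green (361, 107, 77, 32) [ 0.5011 -0.1811] 0.03777439147233963 ((0.5010504126548767, -0.17517788708209991), (0.0747186690568924, 0.02923985943198204), 0.836723804473877)
[[ 0.44658974 -0.15638767]
 [ 0.55373937 -0.15604658]
 [ 0.43940749 -0.39771714]
 [ 0.54611173 -0.40415745]]
```

View pics/w1z.png

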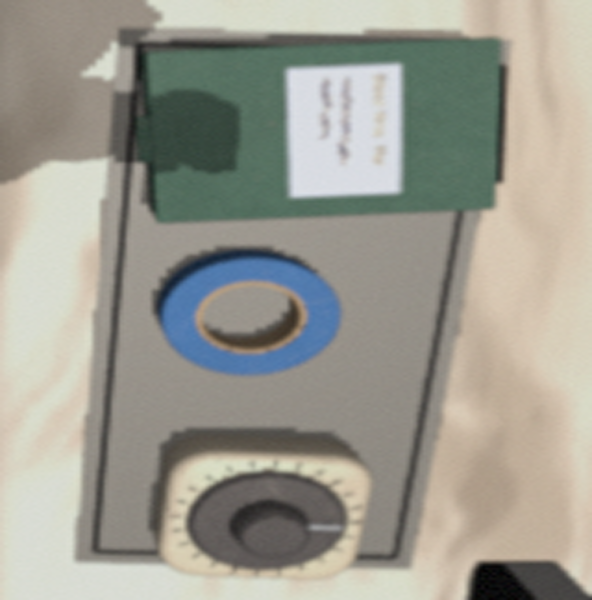

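Run:
```python
from h import *
c=cam('wrist',np.load('T1.npy'))
f=lambda L,z: onplane(c,[[310+(x-1.35)/3.7,90+(y-.75)/2.5] for x,y in L],z)[:,:2]
m=f([(120,30),(510,36),(76,560),(410,567)],0); print(m)
# similarity fit of the model to corners
mod=np.array([[-.055,.1225],[.055,.1225],[-.055,-.1225],[.055,-.1225]])
M,_=cv2.estimateAffinePartial2D(mod,m); print('mat',M, np.arctan2(M[1,0],M[0,0]),np.hypot(M[1,0],M[0,0]))
b=f([(148,45),(500,39),(493,208),(157,221)],.03);print('box',b,b.mean(0),np.linalg.norm(b[1]-b[0]),np.linalg.norm(b[2]-b[1]),np.arctan2(*(b[1]-b[0]+b[2]-b[3])[::-1]))
t=f([(170,450),(365,455),(365,570),(165,575)],.026);print('timer base top',t,t.mean(0))
d=f([(188,523),(352,523),(270,472),(270,574)],.04);print('dial',d)
bt=f([(158,315),(342,315),(250,248),(250,376)],.019);print('roll',bt)
print('centrifuge',onplane(c,[[488,140],[473,340]],.0),onplane(c,[[488,140]],.2))
print('beige',onplane(c,[[357,412]],.019),'small cup',onplane(c,[[371,30]],.03))
```

```text
[[ 0.44665205 -0.15609229]
 [ 0.55537202 -0.15710868]
 [ 0.43843337 -0.3986669 ]
 [ 0.54769194 -0.40211184]]Traceback (most recent call last):
  File "<stdin>", line 7, in <module>
cv2.error: OpenCV(4.12.0) /io/opencv/modules/calib3d/src/ptsetreg.cpp:1108: error: (-215:Assertion failed) count >= 0 && to.checkVector(2) == count in function 'estimateAffinePartial2D'
```

Run:
```python
from h import *
c=cam('wrist',np.load('T1.npy'))
f=lambda L,z: onplane(c,[[310+(x-1.35)/3.7,90+(y-.75)/2.5] for x,y in L],z)[:,:2]
m=f([(120,30),(510,36),(76,560),(410,567)],0)
mod=np.array([[-.055,.1225],[.055,.1225],[-.055,-.1225],[.055,-.1225]])
M,_=cv2.estimateAffinePartial2D(mod.astype(np.float32),m.astype(np.float32)); a=np.arctan2(M[1,0],M[0,0]);print('mat',M[:,2],a,np.hypot(M[1,0],M[0,0]), m.mean(0))
y=np.array([-np.sin(a),np.cos(a)]); print('exp box',M[:,2]+.085*y,'timer',M[:,2]-.085*y,'tape',M[:,2]-.162*y)
b=f([(148,45),(500,39),(493,208),(157,221)],.03);print('box',b,b.mean(0),np.linalg.norm(b[1]-b[0]),np.linalg.norm(b[2]-b[1]),np.arctan2(*(b[1]-b[0]+b[2]-b[3])[::-1]))
t=f([(170,450),(365,455),(365,570),(165,575)],.026);print('timer base top',t.mean(0))
d=f([(188,523),(352,523),(270,472),(270,574)],.04);print('dial',d.mean(0))
bt=f([(158,315),(342,315),(250,248),(250,376)],.019);print('roll',bt)
print('centrifuge',onplane(c,[[488,140],[473,340]],.0),onplane(c,[[488,140]],.2))
print('beige',onplane(c,[[357,412]],.019),'small cup',onplane(c,[[371,30]],.03))
```

```text
mat [ 0.49703734 -0.27849492] -0.030568517262527076 0.9948091763028692 [ 0.49703735 -0.27849493]
exp box [ 0.49963526 -0.19353463] timer [ 0.49443942 -0.36345521] tape [ 0.49208602 -0.44041924]
box [[ 0.45226135 -0.16170387]
 [ 0.54370352 -0.15834819]
 [ 0.54800373 -0.22354166]
 [ 0.45669837 -0.22964569]] [ 0.50016674 -0.19330985] 0.09150372214776298 0.06533513210806241 0.05171762093815069
timer base top [ 0.49435975 -0.36116904]
dial [ 0.49320963 -0.35895443]
roll [[ 0.45924012 -0.27168151]
 [ 0.51217452 -0.27130587]
 [ 0.484211   -0.24265106]
 [ 0.48707952 -0.29879979]]
centrifuge [[ 6.02235522e-01 -1.92768208e-01  0.00000000e+00]
 [ 6.16443986e-01 -4.35013735e-01 -5.55111512e-17]] [[ 0.52000776 -0.17722382  0.2       ]]
beige [[ 0.47406514 -0.52821162  0.019     ]] small cup [[ 0.46990355 -0.09289572  0.03      ]]
```

```bash
python3 -c "
from h import *
go([.4855,-.271,.07],np.pi/2)"
```

```text
t 1.2 pos [ 0.4201 -0.239   0.3001] yaw 1.5739 w 0.998 F [-0.2 -0.6 -0.6]
MOVE d [-3.24  6.54 23.  ] r [-0.    -0.001  0.003] dist cm 24.1 deg 0.2
```

Request:
{"op": "play_rows", "data": {"commands": [{"dx":-0.6,"dy":1.3,"dz":4.6,"rx":0,"ry":0,"rz":0.003,"claw":0},{"dx":-1.3,"dy":2.6,"dz":9.2,"rx":0,"ry":0,"rz":0.003,"claw":0},{"dx":-1.9,"dy":3.9,"dz":13.8,"rx":0,"ry":0,"rz":0.003,"claw":0},{"dx":-2.6,"dy":5.2,"dz":18.4,"rx":0,"ry":0,"rz":0.003,"claw":0},{"dx":-3.24,"dy":6.54,"dz":23,"rx":0,"ry":0,"rz":0.003,"claw":0}]}}

```text
time: 1.7
tool_pos: [0.4854, -0.2725, 0.068]
tool_rot: [-0.0, 0.708, 0.706, 0.0]
contact_force: [0.2, -1.1, 1.1]
gripper_width: 0.998
```

```bash
python3 -c "
from h import *
go([.4855,-.271,.003],np.pi/2)
cv2.imwrite('pics/w2.png',grab_frame('wrist'))"
```

```text
t 1.7 pos [ 0.4854 -0.2725  0.068 ] yaw 1.5687 w 0.998 F [ 0.2 -1.1  1.1]
MOVE d [0.14 0.01 6.5 ] r [-0.    -0.001 -0.002] dist cm 6.5 deg 0.1
```

View pics/w2.png

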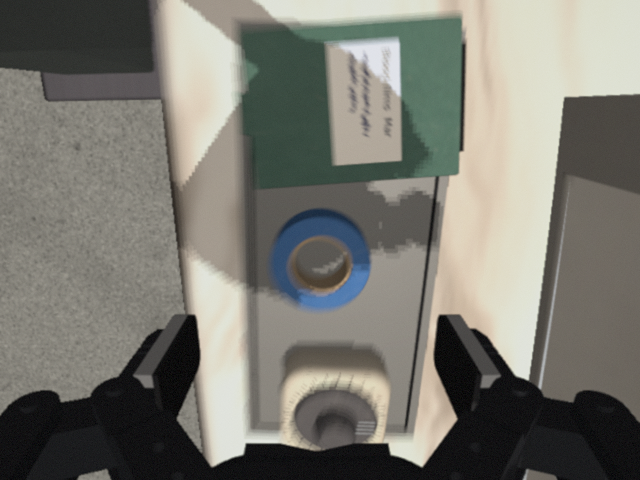

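Request:
{"op": "play_rows", "data": {"commands": [{"dx":0.1,"dy":0,"dz":3,"rx":0,"ry":0,"rz":0,"claw":0},{"dx":0.1,"dy":0,"dz":5.5,"rx":0,"ry":0,"rz":0,"claw":0},{"dx":0.1,"dy":0,"dz":6.5,"rx":0,"ry":0,"rz":0,"claw":0},{"dx":0.1,"dy":0,"dz":6.5,"rx":0,"ry":0,"rz":0,"claw":0.5},{"dx":0.1,"dy":0,"dz":6.5,"rx":0,"ry":0,"rz":0,"claw":1}]}}

```text
time: 2.25
tool_pos: [0.4831, -0.2697, -0.0046]
tool_rot: [-0.005, 0.708, 0.706, 0.0]
contact_force: [4.5, 0.2, 5.9]
gripper_width: 0.692
```

Request:
{"op": "play_rows", "data": {"commands": [{"dx":0,"dy":0,"dz":0,"rx":0,"ry":0,"rz":0,"claw":1},{"dx":0,"dy":0,"dz":0,"rx":0,"ry":0,"rz":0,"claw":1},{"dx":0,"dy":0,"dz":0,"rx":0,"ry":0,"rz":0,"claw":1}]}}

```text
time: 2.55
tool_pos: [0.4842, -0.2709, -0.0025]
tool_rot: [-0.003, 0.708, 0.706, 0.0]
contact_force: [-0.7, 0.5, 7.1]
gripper_width: 0.582
```

Request:
{"op": "play_rows", "data": {"commands": [{"dx":0,"dy":0,"dz":-2,"rx":0,"ry":0,"rz":0,"claw":1},{"dx":0,"dy":0,"dz":-5,"rx":0,"ry":0,"rz":0,"claw":1},{"dx":0,"dy":0,"dz":-8.5,"rx":0,"ry":0,"rz":0,"claw":1},{"dx":0,"dy":0,"dz":-9,"rx":0,"ry":0,"rz":0,"claw":1},{"dx":0,"dy":0,"dz":-9,"rx":0,"ry":0,"rz":0,"claw":1}]}}

```text
time: 3.05
tool_pos: [0.4853, -0.2718, 0.0891]
tool_rot: [-0.002, 0.708, 0.706, 0.0]
contact_force: [-0.1, 1.1, -1.0]
gripper_width: 0.579
```

```bash
python3 -c "
from h import *
go([.492,-.4405,.085],np.pi/2)
cv2.imwrite('pics/w3.png',grab_frame('wrist'))"
```

```text
t 3.05 pos [ 0.4853 -0.2718  0.0891] yaw 1.5676 w 0.579 F [-0.1  1.1 -1. ]
MOVE d [-16.87   0.72   0.36] r [-0.002 -0.003 -0.003] dist cm 16.9 deg 0.3
```

View pics/w3.png

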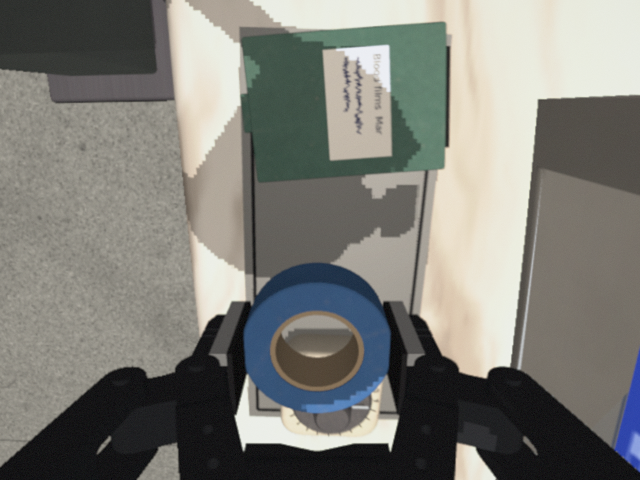

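```bash
python3 -c "
from h import *
c=cam('wrist'); T=tool_T()
im=cv2.imread('pics/w3.png')
b=blobs(im,(98,120,40),(118,255,255),3000)[-1]
for b in blobs(im,(98,120,40),(118,255,255),3000)[:3]: print(cv2.boundingRect(b))
for px in ([317,349],[317,340]):
  P=onplane(c,[px],T[2,3]+.022)[0]; print(T[:3,:3].T@(P-T[:3,3]))
"
```

```text
(243, 264, 148, 149)
[ 0.0005379   0.00075975 -0.02200159]
[ 0.00402176  0.0007562  -0.02198565]
```

Request:
{"op": "play_rows", "data": {"commands": [{"dx":-4,"dy":0.2,"dz":0.3,"rx":0,"ry":0,"rz":0,"claw":1},{"dx":-8,"dy":0.4,"dz":0.3,"rx":0,"ry":0,"rz":0,"claw":1},{"dx":-12,"dy":0.6,"dz":0.3,"rx":0,"ry":0,"rz":0,"claw":1},{"dx":-16,"dy":0.7,"dz":0.3,"rx":0,"ry":0,"rz":0,"claw":1},{"dx":-16.9,"dy":0.72,"dz":0.3,"rx":0,"ry":0,"rz":0,"claw":1}]}}

```text
time: 3.6
tool_pos: [0.4894, -0.4427, 0.0808]
tool_rot: [-0.005, 0.709, 0.705, -0.0]
contact_force: [0.6, -1.4, -0.9]
gripper_width: 0.575
```

```bash
python3 -c "
from h import *
go([.492,-.4405,-.002],np.pi/2)
"
```

```text
t 3.6 pos [ 0.4894 -0.4427  0.0808] yaw 1.5645 w 0.575 F [ 0.6 -1.4 -0.9]
MOVE d [0.17 0.32 8.28] r [-0.007 -0.006 -0.006] dist cm 8.3 deg 0.6
```

Request:
{"op": "play_rows", "data": {"commands": [{"dx":0.15,"dy":0.1,"dz":3,"rx":0,"ry":0,"rz":0,"claw":1},{"dx":0.15,"dy":0.1,"dz":5.5,"rx":0,"ry":0,"rz":0,"claw":1},{"dx":0.15,"dy":0.1,"dz":6.5,"rx":0,"ry":0,"rz":0,"claw":1},{"dx":0.15,"dy":0.1,"dz":6.8,"rx":0,"ry":0,"rz":0,"claw":1},{"dx":0.15,"dy":0.1,"dz":6.8,"rx":0,"ry":0,"rz":0,"claw":1}]}}

```text
time: 4.1
tool_pos: [0.4899, -0.4401, 0.0124]
tool_rot: [-0.005, 0.709, 0.705, -0.0]
contact_force: [1.4, -0.6, -0.7]
gripper_width: 0.581
```

```bash
python3 -c "
from h import *
go([.492,-.4405,-.002],np.pi/2)
"
```

```text
t 4.1 pos [ 0.4899 -0.4401  0.0124] yaw 1.565 w 0.581 F [ 1.4 -0.6 -0.7]
MOVE d [-0.04  0.23  1.44] r [-0.008 -0.007 -0.006] dist cm 1.5 deg 0.7
```

Request:
{"op": "play_rows", "data": {"commands": [{"dx":0,"dy":0.2,"dz":0.8,"rx":-0.008,"ry":-0.007,"rz":0,"claw":1},{"dx":0,"dy":0.2,"dz":1.2,"rx":-0.008,"ry":-0.007,"rz":0,"claw":1},{"dx":0,"dy":0.2,"dz":1.4,"rx":-0.008,"ry":-0.007,"rz":0,"claw":1},{"dx":0,"dy":0.2,"dz":1.4,"rx":-0.008,"ry":-0.007,"rz":0,"claw":1}]}}

```text
time: 4.5
tool_pos: [0.4917, -0.4399, -0.0017]
tool_rot: [0.0, 0.709, 0.705, -0.0]
contact_force: [-0.1, 0.2, -0.8]
gripper_width: 0.578
```

Request:
{"op": "play_rows", "data": {"commands": [{"dx":0,"dy":0,"dz":0,"rx":0,"ry":0,"rz":0,"claw":0.3},{"dx":0,"dy":0,"dz":0,"rx":0,"ry":0,"rz":0,"claw":0.05},{"dx":0,"dy":0,"dz":0,"rx":0,"ry":0,"rz":0,"claw":0},{"dx":0,"dy":0,"dz":-1,"rx":0,"ry":0,"rz":0,"claw":0},{"dx":0,"dy":0,"dz":-4,"rx":0,"ry":0,"rz":0,"claw":0}]}}

```text
time: 5.0
tool_pos: [0.4897, -0.4378, 0.0355]
tool_rot: [-0.003, 0.709, 0.705, 0.0]
contact_force: [0.6, 0.5, 0.2]
gripper_width: 0.999
```

```bash
python3 -c "
from h import *
go([.48,-.02,.30],np.pi/2)
"
```

```text
t 5.0 pos [ 0.4897 -0.4378  0.0355] yaw 1.565 w 0.999 F [0.6 0.5 0.2]
MOVE d [ 41.91  -1.34 -26.23] r [-0.005 -0.005 -0.006] dist cm 49.5 deg 0.5
```

Request:
{"op": "play_rows", "data": {"commands": [{"dx":0.5,"dy":0,"dz":-4.5,"rx":0,"ry":0,"rz":0,"claw":0},{"dx":2,"dy":-0.5,"dz":-9,"rx":0,"ry":0,"rz":0,"claw":0},{"dx":5,"dy":-1,"dz":-13,"rx":0,"ry":0,"rz":0,"claw":0},{"dx":8.5,"dy":-1.5,"dz":-16.5,"rx":0,"ry":0,"rz":0,"claw":0},{"dx":12,"dy":-2,"dz":-20,"rx":0,"ry":0,"rz":0,"claw":0}]}}

```text
time: 5.5
tool_pos: [0.4711, -0.3178, 0.2391]
tool_rot: [-0.002, 0.709, 0.705, 0.0]
contact_force: [0.0, -0.2, -0.4]
gripper_width: 1.001
```

Request:
{"op": "play_rows", "data": {"commands": [{"dx":5,"dy":0,"dz":-1,"rx":0,"ry":0,"rz":0,"claw":0},{"dx":10,"dy":-0.5,"dz":-2,"rx":0,"ry":0,"rz":0,"claw":0},{"dx":15,"dy":-1,"dz":-3,"rx":0,"ry":0,"rz":0,"claw":0},{"dx":20,"dy":-1.5,"dz":-4,"rx":0,"ry":0,"rz":0,"claw":0},{"dx":25,"dy":-2,"dz":-5,"rx":0,"ry":0,"rz":0,"claw":0}]}}

```text
time: 6.0
tool_pos: [0.4528, -0.0734, 0.2901]
tool_rot: [-0.002, 0.71, 0.705, 0.001]
contact_force: [1.2, 0.0, 1.1]
gripper_width: 1.001
```

```bash
python3 -c "
from h import *
go([.45,0.04,.30],np.pi/2)
"
```

```text
t 6.0 pos [ 0.4528 -0.0734  0.2901] yaw 1.5637 w 1.001 F [1.2 0.  1.1]
MOVE d [11.34 -0.37 -0.95] r [-0.001 -0.004 -0.007] dist cm 11.4 deg 0.5
```

Request:
{"op": "play_rows", "data": {"commands": [{"dx":5,"dy":-0.2,"dz":-0.5,"rx":0,"ry":0,"rz":0,"claw":0},{"dx":9,"dy":-0.3,"dz":-0.9,"rx":0,"ry":0,"rz":0,"claw":0},{"dx":11.3,"dy":-0.4,"dz":-0.9,"rx":0,"ry":0,"rz":0,"claw":0},{"dx":11.3,"dy":-0.4,"dz":-0.9,"rx":0,"ry":0,"rz":0,"claw":0},{"dx":11.3,"dy":-0.4,"dz":-0.9,"rx":0,"ry":0,"rz":0,"claw":0}]}}

```text
time: 6.5
tool_pos: [0.4496, 0.0397, 0.3001]
tool_rot: [-0.001, 0.709, 0.705, 0.001]
contact_force: [-0.3, -1.1, -0.5]
gripper_width: 0.997
```

```bash
python3 -c "
from h import *
go([.45,0.04,.30],np.pi/2)
np.save('T4.npy',tool_T()); cv2.imwrite('pics/w4.png',grab_frame('wrist'))"
```

```text
t 6.5 pos [0.4496 0.0397 0.3001] yaw 1.5648 w 0.997 F [-0.3 -1.1 -0.5]
MOVE d [0.03 0.04 0.01] r [-0.    -0.003 -0.006] dist cm 0.1 deg 0.4
```

View pics/w4.png

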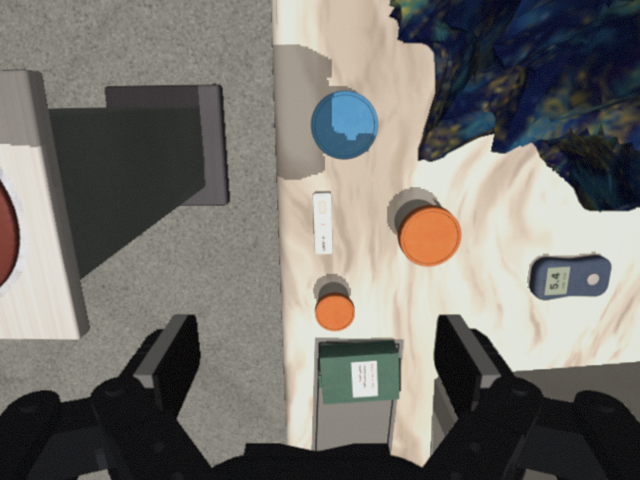

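Run:
```python
from h import *
im=cv2.imread('pics/w4.png'); c=cam('wrist',np.load('T4.npy'))
for n,lo,hi,z in [('blue',(96,120,80),(115,255,255),.064),('orange',(5,150,120),(20,255,255),.064)]:
    for b in blobs(im,lo,hi,400)[:4]:
        e=cv2.fitEllipse(b)
        P=onplane(c,b.reshape(-1,2),z)[:,:2].astype(np.float32)
        print(n,e[0],np.round(cv2.minEnclosingCircle(P)[0],4),cv2.minEnclosingCircle(P)[1],cv2.minAreaRect(P)[:2])
cv2.imwrite('pics/w4z.png',cv2.resize(im[180:260,300:350],None,fx=7,fy=7,interpolation=cv2.INTER_CUBIC))
```

```text
blue (344.0827941894531, 124.31180572509766) [0.4748 0.1007] 0.028942322358489037 ((0.4748584032058716, 0.10095460712909698), (0.0570557564496994, 0.0571109913289547))
blue (478.0179748535156, 124.10237121582031) [0.5947 0.1   ] 0.015114115551114082 ((0.5937274098396301, 0.10240867733955383), (0.029957057908177376, 0.018596069887280464))
orange (429.8638610839844, 236.0222625732422) [ 0.5592 -0.0041] 0.02963508479297161 ((0.5595389008522034, -0.004536423832178116), (0.057412102818489075, 0.05809032917022705))
orange (334.5581970214844, 312.1436462402344) [ 0.468  -0.0853] 0.020327994599938393 ((0.46786850690841675, -0.08512238413095474), (0.039120882749557495, 0.038111407309770584))
```

View pics/w4z.png

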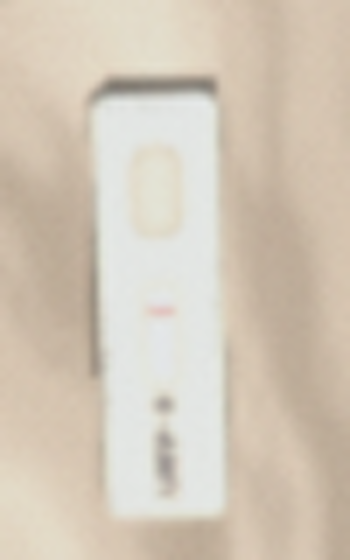

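Run:
```python
from h import *
c=cam('wrist',np.load('T4.npy'))
p=np.array([(92,95),(217,93),(105,520),(227,518)])/7+np.array([300,180])-.43
P=onplane(c,p,.008)[:,:2]; print(P,P.mean(0)); v=P[0]+P[1]-P[2]-P[3]; print(np.linalg.norm(v)/2, 'ang of long axis',np.arctan2(v[1],v[0]))
m=P.mean(0); go([m[0],m[1],.06],np.arctan2(v[1],v[0]))
```

```text
[[ 0.44583617  0.02738779]
 [ 0.46494538  0.02760238]
 [ 0.44735556 -0.0418278 ]
 [ 0.46689996 -0.04158748]] [ 0.45625927 -0.00710628]
0.06922451772571044 ang of long axis 1.5958910042241343
t 6.55 pos [0.4496 0.0391 0.2998] yaw 1.5635 w 1.001 F [ 0.1  0.6 -0.4]
MOVE d [-4.69  0.71 23.97] r [-0.001 -0.003 -0.032] dist cm 24.4 deg 1.9
```

Request:
{"op": "play_rows", "data": {"commands": [{"dx":-1.2,"dy":0.2,"dz":5,"rx":0,"ry":0,"rz":-0.03,"claw":0.3},{"dx":-2.4,"dy":0.4,"dz":10,"rx":0,"ry":0,"rz":-0.032,"claw":0.5},{"dx":-3.6,"dy":0.6,"dz":15,"rx":0,"ry":0,"rz":-0.032,"claw":0.5},{"dx":-4.69,"dy":0.7,"dz":19.5,"rx":0,"ry":0,"rz":-0.032,"claw":0.5},{"dx":-4.69,"dy":0.7,"dz":24,"rx":0,"ry":0,"rz":-0.032,"claw":0.5}]}}

```text
time: 7.05
tool_pos: [0.4558, -0.0096, 0.0578]
tool_rot: [-0.001, 0.7, 0.714, 0.001]
contact_force: [0.2, -0.2, 0.8]
gripper_width: 0.499
```

Request:
{"op": "play_rows", "data": {"commands": [{"dx":0,"dy":0,"dz":0,"rx":0,"ry":0,"rz":0,"claw":0.5},{"dx":0,"dy":0,"dz":0,"rx":0,"ry":0,"rz":0,"claw":0.5}]}}

```text
time: 7.25
tool_pos: [0.4553, -0.0106, 0.0578]
tool_rot: [-0.002, 0.7, 0.714, 0.0]
contact_force: [0.6, -0.2, 0.7]
gripper_width: 0.5
```

Run:
```python
from h import *
go([.4563,-.0071,.001],1.596)
cv2.imwrite('pics/w5.png',grab_frame('wrist'))
```

```text
t 7.25 pos [ 0.4553 -0.0106  0.0578] yaw 1.5895 w 0.5 F [ 0.6 -0.2  0.7]
MOVE d [0.34 0.12 5.68] r [-0.002 -0.003 -0.007] dist cm 5.7 deg 0.4
```

View pics/w5.png

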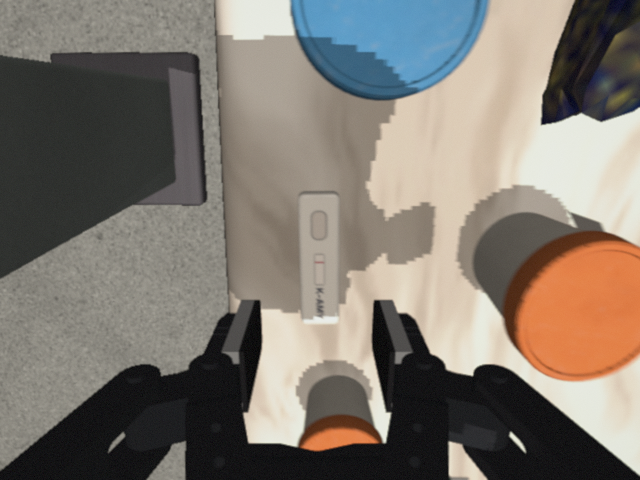

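Run:
```python
from h import *
P=onplane(cam('wrist'),[[299,193],[337,192],[303,321],[339,320]],.008)[:,:2];print(P,P.mean(0))
go([.4563,-.0071,.001],1.596)
```

```text
[[ 0.44864337  0.02743194]
 [ 0.46676565  0.02827487]
 [ 0.45121734 -0.04143271]
 [ 0.47027448 -0.04047342]] [ 0.45922521 -0.00654983]
t 7.3 pos [ 0.4571 -0.0106  0.0598] yaw 1.5901 w 0.499 F [0.3 0.3 0.3]
MOVE d [ 0.34 -0.09  5.88] r [ 0.002 -0.002 -0.006] dist cm 5.9 deg 0.4
```

Request:
{"op": "play_rows", "data": {"commands": [{"dx":0.3,"dy":0,"dz":2.5,"rx":0,"ry":0,"rz":-0.006,"claw":0.5},{"dx":0.34,"dy":0,"dz":4.5,"rx":0,"ry":0,"rz":-0.006,"claw":0.5},{"dx":0.34,"dy":0,"dz":5.4,"rx":0,"ry":0,"rz":-0.006,"claw":0.5},{"dx":0.34,"dy":0,"dz":5.7,"rx":0,"ry":0,"rz":-0.006,"claw":0.5},{"dx":0.34,"dy":0,"dz":5.7,"rx":0,"ry":0,"rz":-0.006,"claw":0.5}]}}

```text
time: 7.8
tool_pos: [0.4585, -0.0073, 0.0043]
tool_rot: [0.001, 0.698, 0.716, 0.002]
contact_force: [-0.7, -0.8, -0.9]
gripper_width: 0.499
```

Run:
```python
from h import *
go([.457,-.0071,.001],1.596)
```

```text
t 7.8 pos [ 0.4585 -0.0073  0.0043] yaw 1.5962 w 0.499 F [-0.7 -0.8 -0.9]
MOVE d [ 0.03 -0.15  0.33] r [ 0.004 -0.001  0.   ] dist cm 0.4 deg 0.3
```

Request:
{"op": "play_rows", "data": {"commands": [{"dx":0,"dy":-0.1,"dz":0.2,"rx":0,"ry":0,"rz":0,"claw":0.6},{"dx":0,"dy":-0.1,"dz":0.3,"rx":0,"ry":0,"rz":0,"claw":0.7},{"dx":0,"dy":-0.1,"dz":0.3,"rx":0,"ry":0,"rz":0,"claw":1},{"dx":0,"dy":-0.1,"dz":0.3,"rx":0,"ry":0,"rz":0,"claw":1},{"dx":0,"dy":-0.1,"dz":0.3,"rx":0,"ry":0,"rz":0,"claw":1}]}}

```text
time: 8.3
tool_pos: [0.4584, -0.0075, 0.0024]
tool_rot: [0.002, 0.698, 0.716, 0.002]
contact_force: [-1.1, -0.5, 5.6]
gripper_width: 0.21
```

Request:
{"op": "play_rows", "data": {"commands": [{"dx":0,"dy":0,"dz":0,"rx":0,"ry":0,"rz":0,"claw":1},{"dx":0,"dy":0,"dz":-2,"rx":0,"ry":0,"rz":0,"claw":1},{"dx":0,"dy":0,"dz":-6,"rx":0,"ry":0,"rz":0,"claw":1},{"dx":0,"dy":0,"dz":-11,"rx":0,"ry":0,"rz":0,"claw":1},{"dx":0,"dy":0,"dz":-13,"rx":0,"ry":0,"rz":0,"claw":1}]}}

```text
time: 8.8
tool_pos: [0.4597, -0.008, 0.137]
tool_rot: [0.005, 0.698, 0.716, 0.004]
contact_force: [0.4, -0.1, -1.2]
gripper_width: 0.204
```

Run:
```python
from h import *
go([.5,-.193,.14],.0517)
cv2.imwrite('pics/w6.png',grab_frame('wrist'))
```

```text
t 8.8 pos [ 0.4597 -0.008   0.137 ] yaw 1.5963 w 0.204 F [ 0.4 -0.1 -1.2]
MOVE d [-18.6    3.56  -0.24] r [ 0.011 -0.009  1.545] dist cm 18.9 deg 88.5
```

View pics/w6.png

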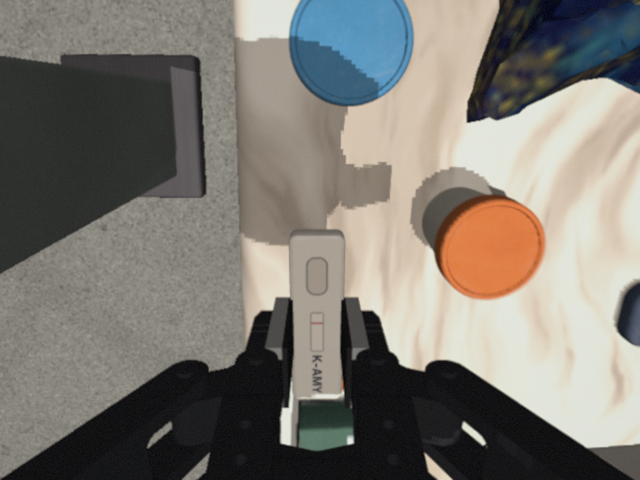

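Run:
```python
from h import *
T=tool_T();c=cam('wrist',T)
o,v=ray(c,[[290,233],[344,233],[292,398],[342,398]])
o=T[:3,:3].T@(o-T[:3,3]); v=v@T[:3,:3]
P=o+v*((-.0056-o[2])/v[:,2])[:,None];print(P,P.mean(0))
```

```text
[[ 0.03626529 -0.00864892 -0.0056    ]
 [ 0.03628075  0.01003635 -0.0056    ]
 [-0.03322749 -0.00927647 -0.0056    ]
 [-0.03320702  0.01080608 -0.0056    ]] [ 0.00152788  0.00072926 -0.0056    ]
```

Run:
```python
from h import *
go([.5015,-.193,.14],np.pi+.0517); print(monitor.state()['joint_pos'])
```

```text
t 8.85 pos [ 0.4611 -0.0082  0.1392] yaw 1.5964 w 0.208 F [ 1.9 -0.1  1.5]
MOVE d [-1.857e+01  3.570e+00  1.000e-02] r [ 0.012  0.014 -1.597] dist cm 18.9 deg 91.5
[-0.18072426 -0.29364366  2.08611422  0.00213456  1.332819   -0.20679834]
```

Request:
{"op": "play_rows", "data": {"commands": [{"dx":-2,"dy":0.4,"dz":-0.2,"rx":0,"ry":0,"rz":-0.14,"claw":1},{"dx":-4,"dy":0.8,"dz":-0.2,"rx":0,"ry":0,"rz":-0.28,"claw":1},{"dx":-6,"dy":1.2,"dz":-0.2,"rx":0,"ry":0,"rz":-0.42,"claw":1},{"dx":-8,"dy":1.6,"dz":-0.2,"rx":0,"ry":0,"rz":-0.56,"claw":1},{"dx":-10,"dy":2,"dz":-0.2,"rx":0,"ry":0,"rz":-0.7,"claw":1}]}}

```text
time: 9.35
tool_pos: [0.483, -0.1082, 0.1404]
tool_rot: [0.007, 0.408, 0.913, 0.003]
contact_force: [-0.8, 0.1, 0.4]
gripper_width: 0.207
```

Run:
```python
from h import *
go([.5015,-.193,.14],np.pi+.0517); print(monitor.state()['joint_pos'])
```

```text
t 9.35 pos [ 0.483  -0.1082  0.1404] yaw 2.3021 w 0.207 F [-0.8  0.1  0.4]
MOVE d [-7.54 -4.29  0.07] r [ 0.006  0.014 -0.891] dist cm 8.7 deg 51.1
[-0.37385598 -0.20105838  2.0083534   0.00530403  1.3205205  -1.10645174]
```

Request:
{"op": "play_rows", "data": {"commands": [{"dx":-1.5,"dy":-0.8,"dz":0,"rx":0,"ry":0.01,"rz":-0.14,"claw":1},{"dx":-3,"dy":-1.6,"dz":0,"rx":0,"ry":0.01,"rz":-0.28,"claw":1},{"dx":-4.5,"dy":-2.5,"dz":0,"rx":0,"ry":0.014,"rz":-0.42,"claw":1},{"dx":-6,"dy":-3.4,"dz":0,"rx":0,"ry":0.014,"rz":-0.56,"claw":1},{"dx":-7.5,"dy":-4.3,"dz":0,"rx":0.006,"ry":0.014,"rz":-0.7,"claw":1}]}}

```text
time: 9.85
tool_pos: [0.5005, -0.1933, 0.1393]
tool_rot: [-0.001, 0.067, 0.998, 0.001]
contact_force: [0.4, 0.2, -0.3]
gripper_width: 0.207
```

Run:
```python
from h import *
go([.5015,-.193,.08],np.pi+.0517)
```

```text
t 9.85 pos [ 0.5005 -0.1933  0.1393] yaw 3.0076 w 0.207 F [ 0.4  0.2 -0.3]
MOVE d [-0.11  0.03  5.93] r [ 0.002 -0.002 -0.186] dist cm 5.9 deg 10.6
```

Request:
{"op": "play_rows", "data": {"commands": [{"dx":-0.1,"dy":0,"dz":2.5,"rx":0,"ry":0,"rz":-0.12,"claw":1},{"dx":-0.1,"dy":0,"dz":4.5,"rx":0,"ry":0,"rz":-0.186,"claw":1},{"dx":-0.1,"dy":0,"dz":5.9,"rx":0,"ry":0,"rz":-0.186,"claw":1},{"dx":-0.1,"dy":0,"dz":5.9,"rx":0,"ry":0,"rz":-0.186,"claw":1},{"dx":-0.1,"dy":0,"dz":5.9,"rx":0,"ry":0,"rz":-0.186,"claw":1}]}}

```text
time: 10.35
tool_pos: [0.5013, -0.1931, 0.0801]
tool_rot: [-0.001, -0.026, 1.0, 0.001]
contact_force: [0.2, -0.5, 0.2]
gripper_width: 0.207
```

Run:
```python
from h import *
go([.5015,-.193,.034],np.pi+.0517)
cv2.imwrite('pics/w7.png',grab_frame('wrist'))
```

```text
t 10.35 pos [ 0.5013 -0.1931  0.0801] yaw -3.0903 w 0.207 F [ 0.2 -0.5  0.2]
MOVE d [-0.04  0.    4.61] r [ 0.002 -0.003 -0.   ] dist cm 4.6 deg 0.2
```

View pics/w7.png

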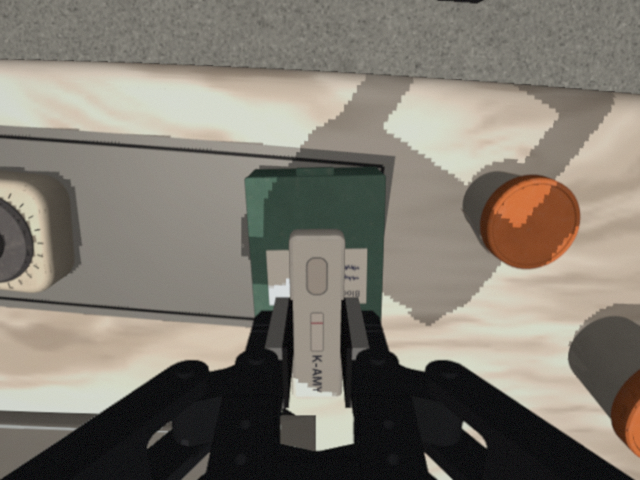

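Request:
{"op": "play_rows", "data": {"commands": [{"dx":0,"dy":0,"dz":2.5,"rx":0,"ry":0,"rz":0,"claw":1},{"dx":0,"dy":0,"dz":3.8,"rx":0,"ry":0,"rz":0,"claw":1},{"dx":0,"dy":0,"dz":4.4,"rx":0,"ry":0,"rz":0,"claw":1},{"dx":0,"dy":0,"dz":4.6,"rx":0,"ry":0,"rz":0,"claw":1},{"dx":0,"dy":0,"dz":4.7,"rx":0,"ry":0,"rz":0,"claw":1}]}}

```text
time: 10.9
tool_pos: [0.5022, -0.1935, 0.0344]
tool_rot: [-0.0, -0.026, 1.0, 0.001]
contact_force: [-0.1, -0.8, -0.5]
gripper_width: 0.205
```

Run:
```python
from h import *
go([.5015,-.193,.0325],np.pi+.0517)
```

```text
t 10.9 pos [ 0.5022 -0.1935  0.0344] yaw -3.0902 w 0.205 F [-0.1 -0.8 -0.5]
MOVE d [0.07 0.06 0.19] r [ 0.001 -0.    -0.   ] dist cm 0.2 deg 0.1
```

Request:
{"op": "play_rows", "data": {"commands": [{"dx":0.05,"dy":0,"dz":0.2,"rx":0,"ry":0,"rz":0,"claw":1},{"dx":0.05,"dy":0,"dz":0.25,"rx":0,"ry":0,"rz":0,"claw":1},{"dx":0.05,"dy":0,"dz":0.25,"rx":0,"ry":0,"rz":0,"claw":0.7},{"dx":0.05,"dy":0,"dz":0.25,"rx":0,"ry":0,"rz":0,"claw":0.6},{"dx":0.05,"dy":0,"dz":0.25,"rx":0,"ry":0,"rz":0,"claw":0.5}]}}

```text
time: 11.4
tool_pos: [0.5018, -0.1936, 0.032]
tool_rot: [-0.0, -0.026, 1.0, 0.0]
contact_force: [0.2, 0.4, -0.5]
gripper_width: 0.502
```

Request:
{"op": "play_rows", "data": {"commands": [{"dx":0,"dy":0,"dz":-1,"rx":0,"ry":0,"rz":0,"claw":0.5},{"dx":0,"dy":0,"dz":-4,"rx":0,"ry":0,"rz":0,"claw":0.5},{"dx":0,"dy":0,"dz":-8,"rx":0,"ry":0,"rz":0,"claw":0.3},{"dx":0,"dy":0,"dz":-12,"rx":0,"ry":0,"rz":0,"claw":0},{"dx":0,"dy":0,"dz":-16,"rx":0,"ry":0,"rz":0,"claw":0}]}}

```text
time: 11.9
tool_pos: [0.5016, -0.1937, 0.1944]
tool_rot: [0.0, -0.026, 1.0, 0.0]
contact_force: [0.5, 0.1, -0.8]
gripper_width: 0.975
```

Run:
```python
from h import *
go([.4748,.1007,.2],np.pi/2)
np.save('T8.npy',tool_T());cv2.imwrite('pics/w8.png',grab_frame('wrist'))
```

```text
t 11.9 pos [ 0.5016 -0.1937  0.1944] yaw -3.0902 w 0.975 F [ 0.5  0.1 -0.8]
MOVE d [ 1.17 29.54 -0.54] r [ 1.000e-03 -0.000e+00  1.622e+00] dist cm 29.6 deg 92.9
```

View pics/w8.png

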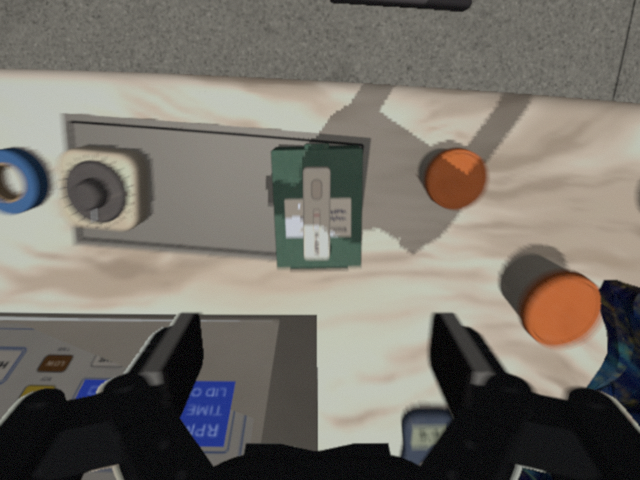

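Run:
```python
from h import *
im=cv2.imread('pics/w8.png')
cv2.imwrite('pics/w8z.png',cv2.resize(im[130:280,260:380],None,fx=4,fy=4,interpolation=cv2.INTER_CUBIC))
```

```text
(no output)
```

View pics/w8z.png

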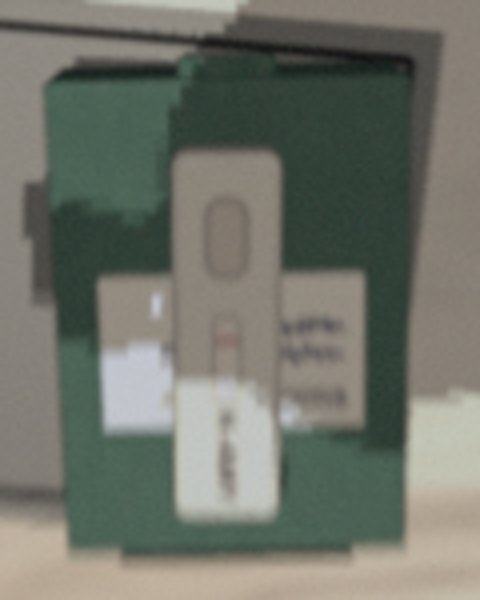

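Run:
```python
from h import *
c=cam('wrist',np.load('T8.npy'))
f=lambda L,z: onplane(c,np.array(L)/4+[260,130]-.4,z)[:,:2]
b=f([(45,84),(412,76),(405,545),(70,550)],.03); k=f([(172,150),(282,150),(278,522),(175,522)],.038)
print(b,b.mean(0),k,k.mean(0), k.mean(0)-b.mean(0))
print('long',np.linalg.norm(b[0]-b[3]),np.linalg.norm(k[0]-k[3]),np.linalg.norm(k[0]-k[1]))
an=lambda q:np.arctan2(*(q[3]+q[2]-q[0]-q[1])[::-1]); print(an(b),an(k))
```

```text
[[ 0.45745477 -0.23005502]
 [ 0.45251289 -0.16304376]
 [ 0.54461873 -0.15650036]
 [ 0.54917644 -0.22337038]] [ 0.50094071 -0.19324238] [[ 0.46714925 -0.20610077]
 [ 0.46611692 -0.18628651]
 [ 0.53790675 -0.18259658]
 [ 0.53894418 -0.20252125]] [ 0.50252928 -0.19437628] [ 0.00158857 -0.0011339 ]
long 0.09196493380233198 0.07188410638328258 0.01984113288514903
0.07183516734533577 0.05058512790331568
```

Run:
```python
from h import *
go([.4748,.1007,.2],np.pi)
```

```text
t 11.95 pos [ 0.5053 -0.1956  0.2031] yaw -3.09 w 0.998 F [ 1.9 -1.2  5.3]
MOVE d [ 1.52 29.74  0.1 ] r [-0.006  0.012  0.052] dist cm 29.8 deg 3.1
```

Request:
{"op": "play_rows", "data": {"commands": [{"dx":0.2,"dy":5,"dz":-0.5,"rx":0,"ry":0,"rz":0.02,"claw":0},{"dx":0.4,"dy":10,"dz":-0.5,"rx":0,"ry":0,"rz":0.04,"claw":0},{"dx":0.6,"dy":15,"dz":-0.5,"rx":0,"ry":0,"rz":0.05,"claw":0},{"dx":0.9,"dy":20,"dz":-0.5,"rx":0,"ry":0,"rz":0.05,"claw":0},{"dx":1.1,"dy":25,"dz":-0.5,"rx":0,"ry":0,"rz":0.05,"claw":0}]}}

```text
time: 12.45
tool_pos: [0.481, 0.0546, 0.2073]
tool_rot: [0.007, -0.001, 1.0, -0.003]
contact_force: [1.6, 0.6, 0.4]
gripper_width: 0.994
```

Run:
```python
from h import *
go([.4748,.1007,.2],np.pi)
```

```text
t 12.45 pos [0.481  0.0546 0.2073] yaw -3.1405 w 0.994 F [1.6 0.6 0.4]
MOVE d [0.62 4.61 0.69] r [-0.006  0.014  0.001] dist cm 4.7 deg 0.8
```

Request:
{"op": "play_rows", "data": {"commands": [{"dx":0.3,"dy":3,"dz":2,"rx":0,"ry":0.01,"rz":0,"claw":0},{"dx":0.6,"dy":4.6,"dz":5,"rx":-0.006,"ry":0.014,"rz":0,"claw":0},{"dx":0.62,"dy":4.6,"dz":8,"rx":-0.006,"ry":0.014,"rz":0,"claw":0},{"dx":0.62,"dy":4.6,"dz":8,"rx":-0.006,"ry":0.014,"rz":0,"claw":0},{"dx":0.62,"dy":4.6,"dz":8,"rx":-0.006,"ry":0.014,"rz":0,"claw":0}]}}

```text
time: 12.95
tool_pos: [0.4757, 0.1, 0.1274]
tool_rot: [-0.0, -0.0, 1.0, 0.0]
contact_force: [0.4, -0.2, -0.0]
gripper_width: 1.003
```

Run:
```python
from h import *
go([.4748,.1007,.039],np.pi)
T=tool_T(); im=grab_frame('wrist'); cv2.imwrite('pics/w9.png',im); c=cam('wrist',T)
for b in blobs(im,(96,120,60),(115,255,255),3000)[:2]:
    P=onplane(c,b.reshape(-1,2),.064)[:,:2].astype(np.float32); print(cv2.boundingRect(b),cv2.minEnclosingCircle(P))
```

```text
t 12.95 pos [0.4757 0.1    0.1274] yaw -3.1407 w 1.003 F [ 0.4 -0.2 -0. ]
MOVE d [0.09 0.07 8.84] r [ 0.    -0.001  0.001] dist cm 8.8 deg 0.1
(264, 199, 110, 108) ((0.4732223153114319, 0.10060961544513702), 0.030509594827890396)
```

View pics/w9.png

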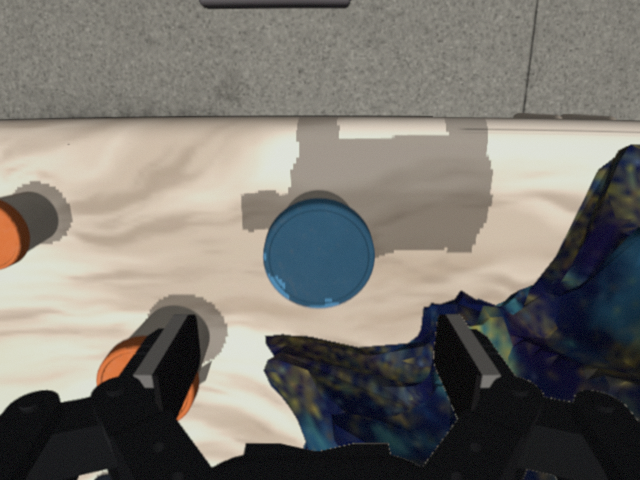

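Run:
```python
from h import *
c=cam('wrist')
for z in (0,.05,.1): print(z,np.round(onplane(c,[[462,293],[500,300],[275,340],[340,343],[595,180]],z)[:,:2],3).tolist())
im=cv2.imread('pics/scene0.png'); cv2.imwrite('pics/s0z.png',cv2.resize(im[260:480,120:360],None,fx=2.7,fy=2.7,interpolation=cv2.INTER_CUBIC))
```

```text
0 [[0.529, 0.205], [0.534, 0.234], [0.568, 0.068], [0.57, 0.117], [0.445, 0.288]]
0.05 [[0.504, 0.186], [0.509, 0.209], [0.536, 0.074], [0.538, 0.114], [0.436, 0.253]]
0.1 [[0.48, 0.166], [0.484, 0.184], [0.505, 0.08], [0.506, 0.111], [0.427, 0.218]]
```

View pics/s0z.png

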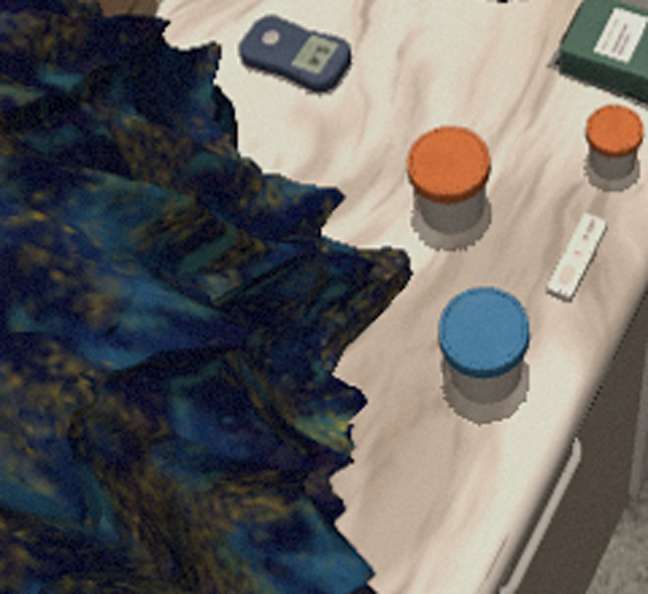

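Run:
```python
from h import *
c=cam('wrist');s=cam('scene')
for a,b in (([267,340],[272,358]),([462,293],[254,407])):
    o1,v1=ray(c,[a]);o2,v2=ray(s,[b]);v1=v1[0]/np.linalg.norm(v1);v2=v2[0]/np.linalg.norm(v2)
    t=np.linalg.lstsq(np.c_[v1,-v2],o2-o1,rcond=None)[0]; p=o1+v1*t[0];q=o2+v2*t[1];print(p,q,np.linalg.norm(p-q))
```

```text
[0.55540042 0.06474614 0.01950814] [0.55720325 0.06319937 0.02085897] 0.002732658777195685
[0.50201587 0.18375422 0.05468386] [0.52263619 0.17930465 0.06296768] 0.022663147654738446
```

Run:
```python
from h import *
go([.474,.1007,.036],np.pi)
```

```text
t 13.0 pos [0.4768 0.0999 0.1287] yaw -3.141 w 1.005 F [-0.4 -0.2  0. ]
MOVE d [0.29 0.08 9.27] r [0.    0.002 0.001] dist cm 9.3 deg 0.1
```

Request:
{"op": "play_rows", "data": {"commands": [{"dx":0.2,"dy":0,"dz":4,"rx":0,"ry":0,"rz":0,"claw":0},{"dx":0.2,"dy":0,"dz":7,"rx":0,"ry":0,"rz":0,"claw":0},{"dx":0.2,"dy":0,"dz":8.8,"rx":0,"ry":0,"rz":0,"claw":0},{"dx":0.2,"dy":0,"dz":9.1,"rx":0,"ry":0,"rz":0,"claw":0},{"dx":0.2,"dy":0,"dz":9.1,"rx":0,"ry":0,"rz":0,"claw":0}]}}

```text
time: 13.5
tool_pos: [0.4762, 0.0996, 0.0392]
tool_rot: [0.002, 0.0, 1.0, 0.0]
contact_force: [0.9, 0.5, 0.7]
gripper_width: 0.998
```

Run:
```python
from h import *
go([.474,.1007,.036],np.pi)
```

```text
t 13.5 pos [0.4762 0.0996 0.0392] yaw 3.1414 w 0.998 F [0.9 0.5 0.7]
MOVE d [0.22 0.11 0.32] r [ 0.     0.004 -0.   ] dist cm 0.4 deg 0.2
```

Request:
{"op": "play_rows", "data": {"commands": [{"dx":0.2,"dy":0.1,"dz":0.3,"rx":0,"ry":0.004,"rz":0,"claw":0},{"dx":0.2,"dy":0.1,"dz":0.3,"rx":0,"ry":0.004,"rz":0,"claw":0},{"dx":0.2,"dy":0.1,"dz":0.3,"rx":0,"ry":0.004,"rz":0,"claw":0.2},{"dx":0.2,"dy":0.1,"dz":0.3,"rx":0,"ry":0.004,"rz":0,"claw":1},{"dx":0.2,"dy":0.1,"dz":0.3,"rx":0,"ry":0.004,"rz":0,"claw":1}]}}

```text
time: 14.0
tool_pos: [0.4754, 0.1008, 0.0374]
tool_rot: [0.001, 0.0, 1.0, 0.0]
contact_force: [-0.8, -0.0, 5.2]
gripper_width: 0.695
```

Request:
{"op": "play_rows", "data": {"commands": [{"dx":0,"dy":0,"dz":0,"rx":0,"ry":0,"rz":0,"claw":1},{"dx":0,"dy":0,"dz":0,"rx":0,"ry":0,"rz":0,"claw":1},{"dx":0,"dy":0,"dz":-2,"rx":0,"ry":0,"rz":0,"claw":1},{"dx":0,"dy":0,"dz":-6,"rx":0,"ry":0,"rz":0,"claw":1},{"dx":0,"dy":0,"dz":-11,"rx":0,"ry":0,"rz":0,"claw":1}]}}

```text
time: 14.5
tool_pos: [0.4725, 0.1005, 0.1454]
tool_rot: [-0.002, 0.0, 1.0, 0.0]
contact_force: [1.5, 0.1, -0.7]
gripper_width: 0.69
```

Run:
```python
from h import *
go([.497,-.2785,.17],np.pi/2)
cv2.imwrite('pics/w10.png',grab_frame('wrist'))
```

```text
t 14.5 pos [0.4725 0.1005 0.1454] yaw 3.1414 w 0.69 F [ 1.5  0.1 -0.7]
MOVE d [ -2.45 -37.9   -2.47] r [-0.004 -0.004  1.571] dist cm 38.1 deg 90.0
```

View pics/w10.png

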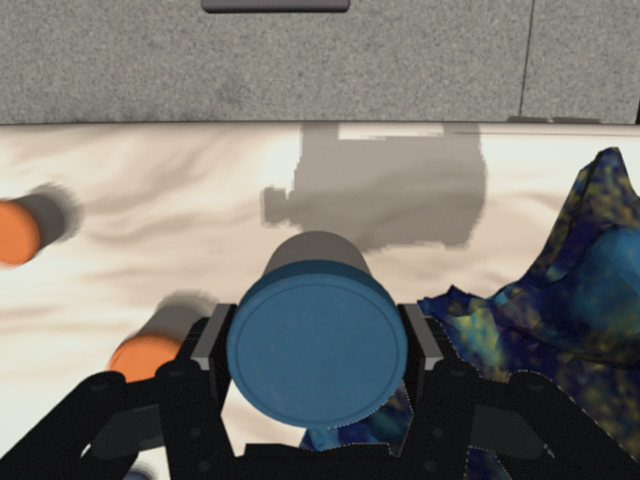

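Run:
```python
from h import *
T=tool_T();c=cam('wrist',T)
im=cv2.imread('pics/w10.png')
o,v=ray(c,[[229,340],[407,340],[317,262],[317,427]])
o=T[:3,:3].T@(o-T[:3,3]); v=v@T[:3,:3]
P=o+v*((-.0266-o[2])/v[:,2])[:,None];print(P)
```

```text
[[ 0.00692901 -0.02870561 -0.0266    ]
 [ 0.00697255  0.02850549 -0.0266    ]
 [ 0.03389914 -0.00044947 -0.0266    ]
 [-0.02815674 -0.00038568 -0.0266    ]]
```

Request:
{"op": "play_rows", "data": {"commands": [{"dx":0,"dy":-4,"dz":-1.5,"rx":0,"ry":0,"rz":0.14,"claw":1},{"dx":-0.3,"dy":-8,"dz":-2.4,"rx":0,"ry":0,"rz":0.28,"claw":1},{"dx":-0.8,"dy":-12,"dz":-2.4,"rx":0,"ry":0,"rz":0.42,"claw":1},{"dx":-1.2,"dy":-16,"dz":-2.4,"rx":0,"ry":0,"rz":0.56,"claw":1},{"dx":-1.6,"dy":-20,"dz":-2.4,"rx":0,"ry":0,"rz":0.7,"claw":1}]}}

```text
time: 15.05
tool_pos: [0.4942, -0.1005, 0.1805]
tool_rot: [0.006, 0.346, 0.938, 0.003]
contact_force: [0.7, 0.8, -1.0]
gripper_width: 0.691
```

Run:
```python
from h import *
go([.497,-.2785,.15],np.pi/2)
```

```text
t 15.05 pos [ 0.4942 -0.1005  0.1805] yaw 2.436 w 0.691 F [ 0.7  0.8 -1. ]
MOVE d [-11.73 -13.4    3.03] r [0.013 0.004 0.865] dist cm 18.1 deg 49.6
```

Request:
{"op": "play_rows", "data": {"commands": [{"dx":-2.5,"dy":-2.8,"dz":0,"rx":0,"ry":0,"rz":0.14,"claw":1},{"dx":-5,"dy":-5.6,"dz":0,"rx":0,"ry":0,"rz":0.28,"claw":1},{"dx":-7.5,"dy":-8.5,"dz":0.5,"rx":0.01,"ry":0,"rz":0.42,"claw":1},{"dx":-10,"dy":-11.3,"dz":1,"rx":0.01,"ry":0.004,"rz":0.56,"claw":1},{"dx":-11.9,"dy":-13.6,"dz":2,"rx":0.013,"ry":0.004,"rz":0.7,"claw":1}]}}

```text
time: 15.55
tool_pos: [0.4969, -0.2834, 0.1601]
tool_rot: [0.001, 0.649, 0.761, -0.001]
contact_force: [0.1, 1.2, -0.7]
gripper_width: 0.693
```

Run:
```python
from h import *
go([.497,-.2815,.08],np.pi/2)
```

```text
t 15.55 pos [ 0.4969 -0.2834  0.1601] yaw 1.7291 w 0.693 F [ 0.1  1.2 -0.7]
MOVE d [0.21 0.04 8.  ] r [0.001 0.002 0.158] dist cm 8.0 deg 9.1
```

Request:
{"op": "play_rows", "data": {"commands": [{"dx":0.2,"dy":0,"dz":2,"rx":0,"ry":0,"rz":0.12,"claw":1},{"dx":0.2,"dy":0,"dz":4,"rx":0,"ry":0,"rz":0.158,"claw":1},{"dx":0.2,"dy":0,"dz":7,"rx":0,"ry":0,"rz":0.158,"claw":1},{"dx":0.2,"dy":0,"dz":8,"rx":0,"ry":0,"rz":0.158,"claw":1},{"dx":0.2,"dy":0,"dz":8,"rx":0,"ry":0,"rz":0.158,"claw":1}]}}

```text
time: 16.05
tool_pos: [0.495, -0.2804, 0.0774]
tool_rot: [-0.002, 0.707, 0.707, -0.001]
contact_force: [-0.4, 0.3, -0.5]
gripper_width: 0.692
```

Run:
```python
from h import *
go([.497,-.2815,.0385],np.pi/2)
cv2.imwrite('pics/w11.png',grab_frame('wrist'))
```

```text
t 16.05 pos [ 0.495  -0.2804  0.0774] yaw 1.5712 w 0.692 F [-0.4  0.3 -0.5]
MOVE d [-0.11  0.22  3.88] r [-0.004 -0.001  0.   ] dist cm 3.9 deg 0.2
```

View pics/w11.png

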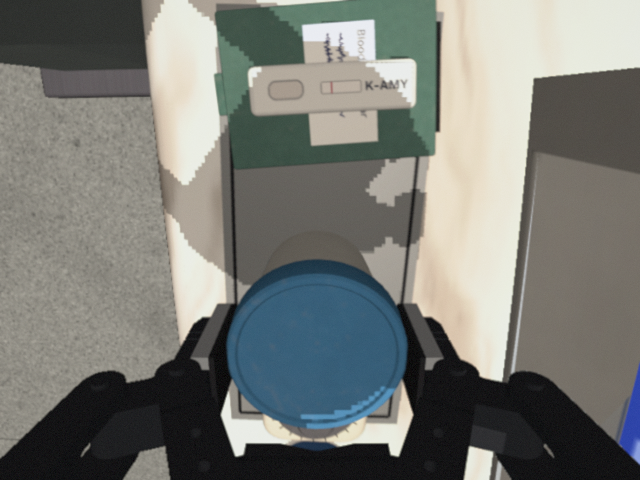

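Request:
{"op": "play_rows", "data": {"commands": [{"dx":-0.1,"dy":0.2,"dz":2,"rx":0,"ry":0,"rz":0,"claw":1},{"dx":-0.1,"dy":0.2,"dz":3.2,"rx":0,"ry":0,"rz":0,"claw":1},{"dx":-0.1,"dy":0.2,"dz":3.5,"rx":0,"ry":0,"rz":0,"claw":1},{"dx":-0.1,"dy":0.2,"dz":3.7,"rx":0,"ry":0,"rz":0,"claw":1},{"dx":-0.1,"dy":0.2,"dz":3.7,"rx":0,"ry":0,"rz":0,"claw":1}]}}

```text
time: 16.6
tool_pos: [0.4985, -0.2825, 0.043]
tool_rot: [0.001, 0.707, 0.707, -0.001]
contact_force: [0.4, -0.5, -0.3]
gripper_width: 0.691
```

Run:
```python
from h import *
go([.497,-.2815,.0382],np.pi/2)
```

```text
t 16.6 pos [ 0.4985 -0.2825  0.043 ] yaw 1.5713 w 0.691 F [ 0.4 -0.5 -0.3]
MOVE d [ 0.1  -0.15  0.48] r [-0.     0.002  0.001] dist cm 0.5 deg 0.1
```

Request:
{"op": "play_rows", "data": {"commands": [{"dx":0.1,"dy":-0.1,"dz":0.3,"rx":0,"ry":0,"rz":0,"claw":1},{"dx":0.1,"dy":-0.1,"dz":0.5,"rx":0,"ry":0,"rz":0,"claw":1},{"dx":0.1,"dy":-0.1,"dz":0.5,"rx":0,"ry":0,"rz":0,"claw":1},{"dx":0.1,"dy":-0.1,"dz":0.5,"rx":0,"ry":0,"rz":0,"claw":1}]}}

```text
time: 17.0
tool_pos: [0.4974, -0.2815, 0.038]
tool_rot: [0.001, 0.707, 0.707, -0.001]
contact_force: [0.8, 0.8, -0.5]
gripper_width: 0.691
```

Request:
{"op": "play_rows", "data": {"commands": [{"dx":0,"dy":0,"dz":0,"rx":0,"ry":0,"rz":0,"claw":0.2},{"dx":0,"dy":0,"dz":0,"rx":0,"ry":0,"rz":0,"claw":0.1},{"dx":0,"dy":0,"dz":0,"rx":0,"ry":0,"rz":0,"claw":0},{"dx":0,"dy":0,"dz":0,"rx":0,"ry":0,"rz":0,"claw":0},{"dx":0,"dy":0,"dz":-2,"rx":0,"ry":0,"rz":0,"claw":0}]}}

```text
time: 17.5
tool_pos: [0.4954, -0.2799, 0.0552]
tool_rot: [-0.003, 0.707, 0.707, -0.001]
contact_force: [0.1, 0.8, 0.1]
gripper_width: 1.0
```

Request:
{"op": "play_rows", "data": {"commands": [{"dx":0,"dy":0,"dz":-4,"rx":0,"ry":0,"rz":0,"claw":0},{"dx":0,"dy":0,"dz":-8,"rx":0,"ry":0,"rz":0,"claw":0},{"dx":0,"dy":0,"dz":-12,"rx":0,"ry":0,"rz":0,"claw":0},{"dx":2,"dy":0,"dz":-16,"rx":0,"ry":0,"rz":0,"claw":0},{"dx":4,"dy":0,"dz":-18,"rx":0,"ry":0,"rz":0,"claw":0}]}}

```text
time: 18.0
tool_pos: [0.4976, -0.2411, 0.2402]
tool_rot: [0.001, 0.707, 0.707, -0.0]
contact_force: [0.4, -0.5, -0.3]
gripper_width: 1.003
```

Run:
```python
from h import *
go([.5592,-.0041,.2],np.pi)
T=tool_T();np.save('T12.npy',T);im=grab_frame('wrist');cv2.imwrite('pics/w12.png',im); c=cam('wrist',T)
for b in blobs(im,(96,120,60),(115,255,255),1000)[:4]:
  for z in (.064,.019):
    P=onplane(c,b.reshape(-1,2),z)[:,:2].astype(np.float32); print(z,cv2.boundingRect(b),cv2.minEnclosingCircle(P))
```

```text
t 18.0 pos [ 0.4976 -0.2411  0.2402] yaw 1.5702 w 1.003 F [ 0.4 -0.5 -0.3]
MOVE d [23.71  6.15  3.99] r [-1.000e-03  2.000e-03 -1.571e+00] dist cm 24.8 deg 90.0
0.064 (460, 227, 50, 126) ((0.6410189867019653, -0.31662434339523315), 0.06315814703702927)
0.019 (460, 227, 50, 126) ((0.6612575054168701, -0.33858370780944824), 0.07208999991416931)
0.064 (281, 216, 71, 69) ((0.49772408604621887, -0.27838701009750366), 0.030246015638113022)
0.019 (281, 216, 71, 69) ((0.497665673494339, -0.29493021965026855), 0.03451606258749962)
0.064 (288, 352, 47, 47) ((0.49245685338974, -0.4001213312149048), 0.025874068960547447)
0.019 (288, 352, 47, 47) ((0.4916524589061737, -0.4339076578617096), 0.029524892568588257)
```

View pics/w12.png

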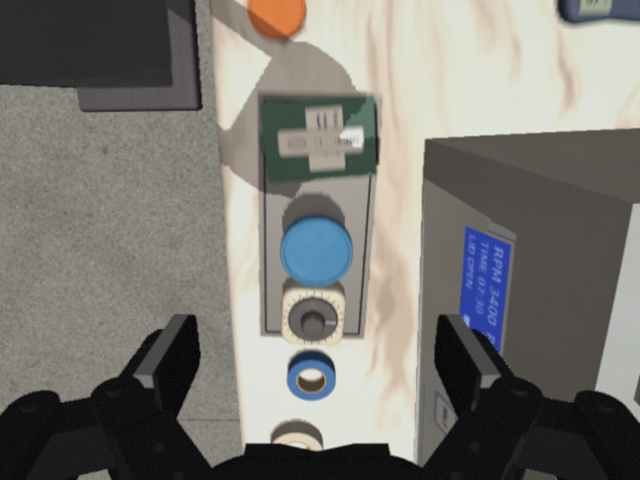

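Request:
{"op": "play_rows", "data": {"commands": [{"dx":3,"dy":0.5,"dz":0,"rx":0,"ry":0,"rz":-0.14,"claw":0},{"dx":6,"dy":1,"dz":0,"rx":0,"ry":0,"rz":-0.28,"claw":0},{"dx":9,"dy":1.5,"dz":0,"rx":0,"ry":0,"rz":-0.42,"claw":0},{"dx":12,"dy":2,"dz":0,"rx":0,"ry":0,"rz":-0.56,"claw":0},{"dx":15,"dy":2.5,"dz":0,"rx":0,"ry":0,"rz":-0.7,"claw":0}]}}

```text
time: 18.55
tool_pos: [0.5232, -0.0878, 0.242]
tool_rot: [0.002, 0.418, 0.908, 0.0]
contact_force: [-0.4, -0.3, -0.8]
gripper_width: 1.0
```

Run:
```python
from h import *
go([.5592,-.0041,.2],3.6)
```

```text
t 18.55 pos [ 0.5232 -0.0878  0.242 ] yaw 2.2783 w 1.0 F [-0.4 -0.3 -0.8]
MOVE d [4.04 8.17 4.2 ] r [-1.000e-03  4.000e-03 -1.322e+00] dist cm 10.0 deg 75.7
```

Request:
{"op": "play_rows", "data": {"commands": [{"dx":0.8,"dy":1.6,"dz":0.5,"rx":0,"ry":0,"rz":-0.14,"claw":0},{"dx":1.6,"dy":3.2,"dz":1,"rx":0,"ry":0,"rz":-0.28,"claw":0},{"dx":2.4,"dy":4.8,"dz":1.5,"rx":0,"ry":0,"rz":-0.42,"claw":0},{"dx":3.2,"dy":6.4,"dz":2,"rx":0,"ry":0,"rz":-0.56,"claw":0},{"dx":4,"dy":8.1,"dz":2.5,"rx":0,"ry":0,"rz":-0.7,"claw":0}]}}

```text
time: 19.05
tool_pos: [0.5588, -0.0043, 0.2159]
tool_rot: [0.001, 0.079, 0.997, -0.001]
contact_force: [0.9, 0.1, 0.1]
gripper_width: 0.997
```

Run:
```python
from h import *
go([.5592,-.0041,.14],3.6)
```

```text
t 19.05 pos [ 0.5588 -0.0043  0.2159] yaw 2.9841 w 0.997 F [0.9 0.1 0.1]
MOVE d [-0.01  0.03  7.59] r [-0.002  0.002 -0.616] dist cm 7.6 deg 35.3
```

Request:
{"op": "play_rows", "data": {"commands": [{"dx":0,"dy":0,"dz":1.5,"rx":0,"ry":0,"rz":-0.14,"claw":0},{"dx":0,"dy":0,"dz":3,"rx":0,"ry":0,"rz":-0.28,"claw":0},{"dx":0,"dy":0,"dz":4.5,"rx":0,"ry":0,"rz":-0.42,"claw":0},{"dx":0,"dy":0,"dz":6,"rx":0,"ry":0,"rz":-0.56,"claw":0},{"dx":0,"dy":0,"dz":7.5,"rx":0,"ry":0,"rz":-0.616,"claw":0}]}}

```text
time: 19.55
tool_pos: [0.5587, -0.0045, 0.1395]
tool_rot: [0.001, -0.229, 0.973, -0.001]
contact_force: [-0.7, -0.4, -0.2]
gripper_width: 0.996
```

Request:
{"op": "play_rows", "data": {"commands": [{"dx":0,"dy":0,"dz":0,"rx":0,"ry":0,"rz":0,"claw":0},{"dx":0,"dy":0,"dz":0,"rx":0,"ry":0,"rz":0,"claw":0}]}}

```text
time: 19.75
tool_pos: [0.5582, -0.0046, 0.1388]
tool_rot: [-0.0, -0.229, 0.974, -0.001]
contact_force: [0.1, -0.4, 0.5]
gripper_width: 1.002
```

Run:
```python
from h import *
T=tool_T();im=grab_frame('wrist');cv2.imwrite('pics/w13.png',im); c=cam('wrist',T)
for b in blobs(im,(5,150,70),(20,255,255),1000)[:4]:
    P=onplane(c,b.reshape(-1,2),.064)[:,:2].astype(np.float32); print(cv2.boundingRect(b),cv2.minEnclosingCircle(P))
go([.5592,-.0041,.036],3.6)
```

```text
(264, 200, 104, 102) ((0.5589349865913391, -0.005903905723243952), 0.03034055605530739)
(197, 0, 82, 66) ((0.4705899655818939, -0.09143988788127899), 0.01989496499300003)
t 19.8 pos [ 0.5588 -0.0047  0.1397] yaw -2.6803 w 0.999 F [-0.2  0.7 -0.4]
MOVE d [-0.05  0.05 10.37] r [-0.002  0.001  0.003] dist cm 10.4 deg 0.2
```

View pics/w13.png

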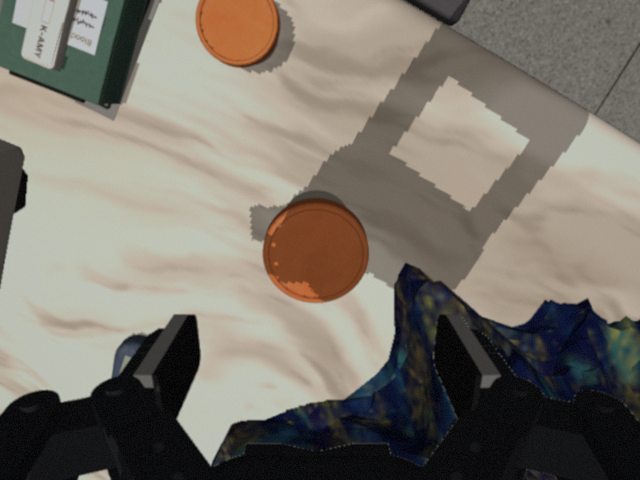

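Run:
```python
from h import *
T=tool_T();c=cam('wrist',T)
for z in (0,.03,.06,.09):
  P=onplane(c,[[405,265],[393,330],[385,360],[345,400],[240,428]],z); Q=(P-T[:3,3])@T[:3,:3]; print(z,'tool xy',np.round(Q[:,:2]*1000).tolist())
```

```text
0 tool xy [[-34.0, 64.0], [-88.0, 59.0], [-116.0, 54.0], [-155.0, 23.0], [-185.0, -66.0]]
0.03 tool xy [[-22.0, 57.0], [-70.0, 52.0], [-95.0, 48.0], [-130.0, 20.0], [-157.0, -59.0]]
0.06 tool xy [[-10.0, 50.0], [-52.0, 46.0], [-74.0, 42.0], [-105.0, 18.0], [-129.0, -52.0]]
0.09 tool xy [[3.0, 43.0], [-35.0, 40.0], [-53.0, 37.0], [-80.0, 15.0], [-100.0, -45.0]]
```

Request:
{"op": "play_rows", "data": {"commands": [{"dx":0,"dy":-0.1,"dz":3,"rx":0,"ry":0,"rz":0,"claw":0.08},{"dx":0,"dy":-0.1,"dz":6,"rx":0,"ry":0,"rz":0,"claw":0.08},{"dx":0,"dy":-0.1,"dz":8.5,"rx":0,"ry":0,"rz":0,"claw":0.08},{"dx":0,"dy":-0.1,"dz":9.8,"rx":0,"ry":0,"rz":0,"claw":0.08},{"dx":0,"dy":-0.1,"dz":9.8,"rx":0,"ry":0,"rz":0,"claw":0.08}]}}

```text
time: 20.3
tool_pos: [0.5584, -0.0056, 0.0404]
tool_rot: [-0.001, -0.228, 0.974, -0.0]
contact_force: [-0.1, 0.4, -0.2]
gripper_width: 0.922
```

Run:
```python
from h import *
go([.559,-.0055,.0375],3.6)
```

```text
t 20.3 pos [ 0.5584 -0.0056  0.0404] yaw -2.6808 w 0.922 F [-0.1  0.4 -0.2]
MOVE d [-0.06 -0.02  0.29] r [-0.    -0.002  0.002] dist cm 0.3 deg 0.2
```

Request:
{"op": "play_rows", "data": {"commands": [{"dx":0,"dy":0,"dz":0.3,"rx":0,"ry":0,"rz":0,"claw":0.08},{"dx":0,"dy":0,"dz":0.3,"rx":0,"ry":0,"rz":0,"claw":0.2},{"dx":0,"dy":0,"dz":0.3,"rx":0,"ry":0,"rz":0,"claw":1},{"dx":0,"dy":0,"dz":0.3,"rx":0,"ry":0,"rz":0,"claw":1},{"dx":0,"dy":0,"dz":0.3,"rx":0,"ry":0,"rz":0,"claw":1}]}}

```text
time: 20.8
tool_pos: [0.56, -0.0058, 0.0394]
tool_rot: [0.001, -0.228, 0.974, -0.001]
contact_force: [-0.2, -0.1, 6.1]
gripper_width: 0.691
```

Request:
{"op": "play_rows", "data": {"commands": [{"dx":0,"dy":0,"dz":0,"rx":0,"ry":0,"rz":0,"claw":1},{"dx":0,"dy":0,"dz":0,"rx":0,"ry":0,"rz":0,"claw":1},{"dx":0,"dy":0,"dz":-2,"rx":0,"ry":0,"rz":0,"claw":1},{"dx":0,"dy":0,"dz":-6,"rx":0,"ry":0,"rz":0,"claw":1},{"dx":0,"dy":0,"dz":-11,"rx":0,"ry":0,"rz":0,"claw":1}]}}

```text
time: 21.3
tool_pos: [0.5571, -0.0053, 0.147]
tool_rot: [-0.002, -0.228, 0.974, 0.0]
contact_force: [1.0, -0.4, -1.2]
gripper_width: 0.686
```

Request:
{"op": "play_rows", "data": {"commands": [{"dx":0,"dy":0,"dz":-3,"rx":0,"ry":0,"rz":0,"claw":1},{"dx":0,"dy":0,"dz":-6,"rx":0,"ry":0,"rz":0,"claw":1},{"dx":0,"dy":0,"dz":-6,"rx":0,"ry":0,"rz":0,"claw":1}]}}

```text
time: 21.6
tool_pos: [0.5599, -0.0056, 0.2122]
tool_rot: [0.002, -0.228, 0.974, -0.001]
contact_force: [0.2, -0.1, -0.6]
gripper_width: 0.692
```

Run:
```python
from h import *
go([.4977,-.2784,.2],3.6); print(monitor.state()['joint_pos'])
T=tool_T(); c=cam('wrist',T); im=grab_frame('wrist');cv2.imwrite('pics/w14.png',im)
for b in blobs(im,(5,150,60),(20,255,255),3000)[:1]:
    print(cv2.boundingRect(b))
    o,v=ray(c,b.reshape(-1,2)); o=T[:3,:3].T@(o-T[:3,3]); v=v@T[:3,:3]
    P=o+v*((-.0265-o[2])/v[:,2])[:,None]; print(P[:,:2].min(0),P[:,:2].max(0))
```

```text
t 21.6 pos [ 0.5599 -0.0056  0.2122] yaw -2.6809 w 0.692 F [ 0.2 -0.1 -0.6]
MOVE d [ 17.7  -21.67   1.25] r [-0.003  0.003  0.002] dist cm 28.0 deg 0.3
[-1.42260016e-01 -9.24022445e-02  1.78796627e+00 -1.27847579e-03
  1.44202892e+00 -2.17360032e+00]
(228, 261, 178, 166)
[-0.02748932 -0.02963563] [0.03450071 0.02817258]
```

View pics/w14.png

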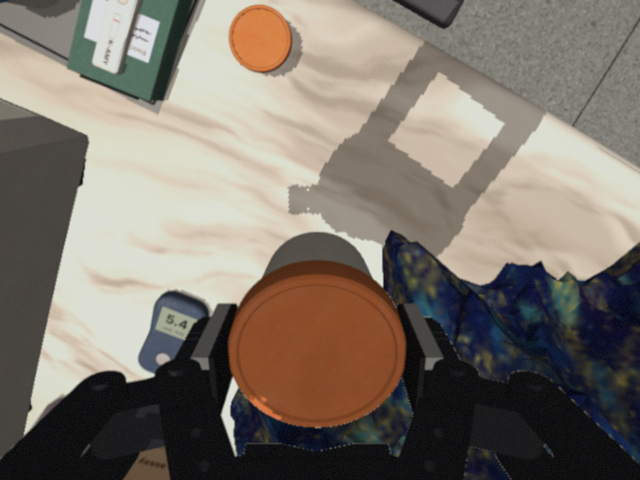

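Run:
```python
from h import *
go([.48,-.11,.2],3.6)
go([.48,-.2772,.2],3.6)
```

```text
t 21.65 pos [ 0.5585 -0.0054  0.2092] yaw -2.6809 w 0.695 F [-0.3 -0.2 -0.6]
MOVE d [11.68 -5.88  0.94] r [-0.001 -0.001  0.002] dist cm 13.1 deg 0.1
t 21.65 pos [ 0.5585 -0.0054  0.2092] yaw -2.6809 w 0.695 F [-0.3 -0.2 -0.6]
MOVE d [ 19.12 -20.85   0.96] r [-0.001 -0.001  0.002] dist cm 28.3 deg 0.1
```

Request:
{"op": "play_rows", "data": {"commands": [{"dx":3.5,"dy":-1.8,"dz":0,"rx":0,"ry":0,"rz":0,"claw":1},{"dx":7,"dy":-3.6,"dz":0,"rx":0,"ry":0,"rz":0,"claw":1},{"dx":10.5,"dy":-5.3,"dz":0,"rx":0,"ry":0,"rz":0,"claw":1},{"dx":12.5,"dy":-8,"dz":0,"rx":0,"ry":0,"rz":0,"claw":1},{"dx":14,"dy":-11.5,"dz":0,"rx":0,"ry":0,"rz":0,"claw":1}]}}

```text
time: 22.15
tool_pos: [0.482, -0.1708, 0.2067]
tool_rot: [-0.002, -0.228, 0.974, 0.001]
contact_force: [0.7, -0.4, -0.4]
gripper_width: 0.692
```

Run:
```python
from h import *
go([.498,-.2772,.19],3.6)
```

```text
t 22.15 pos [ 0.482  -0.1708  0.2067] yaw -2.6806 w 0.692 F [ 0.7 -0.4 -0.4]
MOVE d [  3.3  -10.24   1.65] r [ 0.003 -0.003  0.003] dist cm 10.9 deg 0.3
```

Request:
{"op": "play_rows", "data": {"commands": [{"dx":1,"dy":-3.4,"dz":0.5,"rx":0,"ry":0,"rz":0,"claw":1},{"dx":2,"dy":-6.8,"dz":1,"rx":0,"ry":0,"rz":0,"claw":1},{"dx":3,"dy":-9.5,"dz":1.6,"rx":0,"ry":0,"rz":0,"claw":1},{"dx":3.3,"dy":-10.2,"dz":1.6,"rx":0,"ry":0,"rz":0,"claw":1},{"dx":3.3,"dy":-10.2,"dz":1.6,"rx":0,"ry":0,"rz":0,"claw":1}]}}

```text
time: 22.65
tool_pos: [0.4967, -0.2768, 0.188]
tool_rot: [-0.003, -0.228, 0.974, 0.003]
contact_force: [0.1, -0.3, 0.3]
gripper_width: 0.69
```

Run:
```python
from h import *
go([.5002,-.2772,.115],3.6)
```

```text
t 22.65 pos [ 0.4967 -0.2768  0.188 ] yaw -2.6822 w 0.69 F [ 0.1 -0.3  0.3]
MOVE d [-0.34 -0.24  7.3 ] r [ 0.007 -0.005  0.001] dist cm 7.3 deg 0.5
```

Request:
{"op": "play_rows", "data": {"commands": [{"dx":-0.3,"dy":-0.2,"dz":3,"rx":0.004,"ry":-0.004,"rz":0,"claw":1},{"dx":-0.3,"dy":-0.2,"dz":5.5,"rx":0.005,"ry":-0.004,"rz":0,"claw":1},{"dx":-0.3,"dy":-0.2,"dz":7,"rx":0.005,"ry":-0.004,"rz":0,"claw":1},{"dx":-0.3,"dy":-0.2,"dz":7.2,"rx":0.005,"ry":-0.004,"rz":0,"claw":1},{"dx":-0.3,"dy":-0.2,"dz":7.2,"rx":0.005,"ry":-0.004,"rz":0,"claw":1}]}}

```text
time: 23.15
tool_pos: [0.4998, -0.2763, 0.1161]
tool_rot: [-0.001, -0.228, 0.974, 0.001]
contact_force: [0.3, -0.4, -0.5]
gripper_width: 0.691
```

Run:
```python
from h import *
cv2.imwrite('pics/s15.png',grab_frame('scene')); cv2.imwrite('pics/w15.png',grab_frame('wrist'))
im=cv2.imread('pics/s15.png');cv2.imwrite('pics/s15z.png',cv2.resize(im[160:310,300:460],None,fx=4,fy=4,interpolation=cv2.INTER_CUBIC))
go([.5002,-.2772,.1035],3.6)
```

```text
t 23.25 pos [ 0.5006 -0.2773  0.1177] yaw -2.6817 w 0.686 F [-0.9 -0.4 -1.5]
MOVE d [0.03 0.03 1.42] r [-0.001  0.     0.001] dist cm 1.4 deg 0.1
```

View pics/s15z.png

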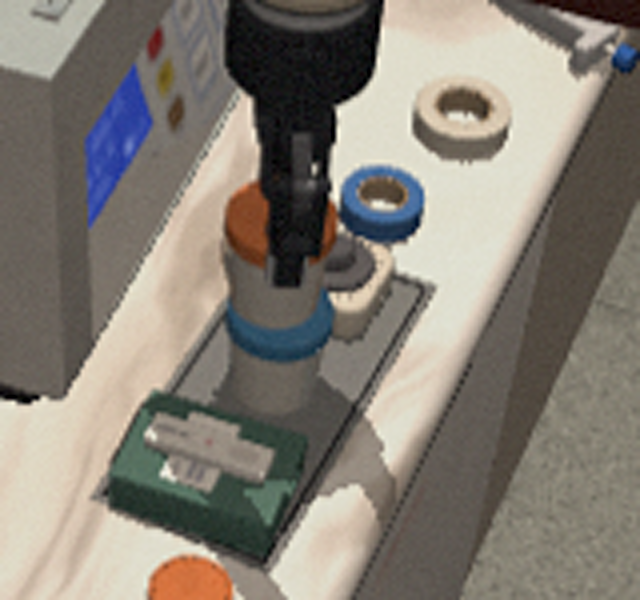

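View pics/w15.png

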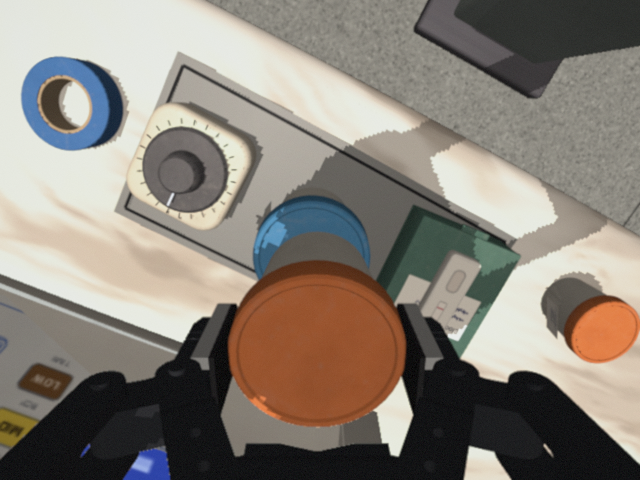

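Request:
{"op": "play_rows", "data": {"commands": [{"dx":0,"dy":0,"dz":0.5,"rx":0,"ry":0,"rz":0,"claw":1},{"dx":0,"dy":0,"dz":1,"rx":0,"ry":0,"rz":0,"claw":1},{"dx":0,"dy":0,"dz":1.2,"rx":0,"ry":0,"rz":0,"claw":1},{"dx":0,"dy":0,"dz":1.3,"rx":0,"ry":0,"rz":0,"claw":1},{"dx":0,"dy":0,"dz":1.3,"rx":0,"ry":0,"rz":0,"claw":1}]}}

```text
time: 23.75
tool_pos: [0.5005, -0.2773, 0.1044]
tool_rot: [-0.0, -0.228, 0.974, -0.0]
contact_force: [-0.3, 0.7, 0.7]
gripper_width: 0.69
```

Run:
```python
from h import *
go([.5002,-.2772,.1035],3.6)
```

```text
t 23.75 pos [ 0.5005 -0.2773  0.1044] yaw -2.6819 w 0.69 F [-0.3  0.7  0.7]
MOVE d [0.02 0.02 0.09] r [-0.    -0.     0.001] dist cm 0.1 deg 0.1
```

Request:
{"op": "play_rows", "data": {"commands": [{"dx":0,"dy":0,"dz":0.1,"rx":0,"ry":0,"rz":0,"claw":1},{"dx":0,"dy":0,"dz":0.15,"rx":0,"ry":0,"rz":0,"claw":1},{"dx":0,"dy":0,"dz":0.15,"rx":0,"ry":0,"rz":0,"claw":1}]}}

```text
time: 24.05
tool_pos: [0.5008, -0.2774, 0.1039]
tool_rot: [0.0, -0.228, 0.974, -0.0]
contact_force: [-1.4, 1.5, 5.9]
gripper_width: 0.693
```

Request:
{"op": "play_rows", "data": {"commands": [{"dx":0,"dy":0,"dz":0,"rx":0,"ry":0,"rz":0,"claw":0.25},{"dx":0,"dy":0,"dz":0,"rx":0,"ry":0,"rz":0,"claw":0.2},{"dx":0,"dy":0,"dz":0,"rx":0,"ry":0,"rz":0,"claw":0.1},{"dx":0,"dy":0,"dz":0,"rx":0,"ry":0,"rz":0,"claw":0},{"dx":0,"dy":0,"dz":0,"rx":0,"ry":0,"rz":0,"claw":0}]}}

```text
time: 24.55
tool_pos: [0.5007, -0.2774, 0.1036]
tool_rot: [0.0, -0.228, 0.974, -0.0]
contact_force: [0.3, -0.1, 0.0]
gripper_width: 0.997
```

Request:
{"op": "play_rows", "data": {"commands": [{"dx":0,"dy":0,"dz":-2,"rx":0,"ry":0,"rz":0,"claw":0},{"dx":0,"dy":0,"dz":-5,"rx":0,"ry":0,"rz":0,"claw":0},{"dx":0,"dy":0,"dz":-8,"rx":0,"ry":0,"rz":0,"claw":0},{"dx":0,"dy":0,"dz":-12,"rx":0,"ry":0,"rz":0,"claw":0},{"dx":0,"dy":0,"dz":-15,"rx":0,"ry":0,"rz":0,"claw":0}]}}

```text
time: 25.05
tool_pos: [0.501, -0.2776, 0.2562]
tool_rot: [0.001, -0.228, 0.974, -0.001]
contact_force: [0.5, -1.5, 0.2]
gripper_width: 0.999
```

Request:
{"op": "play_rows", "data": {"commands": [{"dx":4,"dy":0,"dz":-2,"rx":0,"ry":0,"rz":0,"claw":0},{"dx":8,"dy":0,"dz":-3,"rx":0,"ry":0,"rz":0,"claw":0},{"dx":8,"dy":0,"dz":-3,"rx":0,"ry":0,"rz":0,"claw":0},{"dx":8,"dy":0,"dz":-3,"rx":0,"ry":0,"rz":0,"claw":0},{"dx":8,"dy":0,"dz":-3,"rx":0,"ry":0,"rz":0,"claw":0}]}}

```text
time: 25.55
tool_pos: [0.4294, -0.3125, 0.2852]
tool_rot: [0.001, -0.228, 0.974, -0.0]
contact_force: [-0.2, -0.7, -1.1]
gripper_width: 0.994
```

Run:
```python
from h import *
go([.4,-.3,.28],3.6)
T=tool_T();np.save('T16.npy',T);im=grab_frame('wrist');cv2.imwrite('pics/w16.png',im); c=cam('wrist',T)
s=grab_frame('scene');cv2.imwrite('pics/s16.png',s);cv2.imwrite('pics/s16z.png',cv2.resize(s[160:310,300:460],None,fx=4,fy=4,interpolation=cv2.INTER_CUBIC))
for n,lo,hi,zs in (('o',(5,150,60),(20,255,255),(.128,.06)),('b',(96,120,60),(115,255,255),(.019,))):
  for b in blobs(im,lo,hi,800)[:3]:
   for z in zs:
    P=onplane(c,b.reshape(-1,2),z)[:,:2].astype(np.float32); print(n,z,cv2.boundingRect(b),cv2.minEnclosingCircle(P))
```

```text
t 25.55 pos [ 0.4294 -0.3125  0.2852] yaw -2.6815 w 0.994 F [-0.2 -0.7 -1.1]
MOVE d [2.08 2.43 0.52] r [-0.001  0.001  0.002] dist cm 3.2 deg 0.1
o 0.128 (281, 271, 72, 70) ((0.49893251061439514, -0.27880042791366577), 0.03150112181901932)
o 0.06 (281, 271, 72, 70) ((0.5310934782028198, -0.2631492018699646), 0.03865126892924309)
o 0.128 (463, 294, 42, 39) ((0.44353097677230835, -0.15360206365585327), 0.01827637478709221)
o 0.06 (463, 294, 42, 39) ((0.4629388451576233, -0.10924035310745239), 0.02241363376379013)
b 0.019 (184, 361, 116, 80) ((0.7041467428207397, -0.2711993455886841), 0.07908918708562851)
b 0.019 (152, 159, 50, 50) ((0.4896319508552551, -0.4399235248565674), 0.027010951191186905)
b 0.019 (285, 240, 61, 43) ((0.5115665793418884, -0.2759055495262146), 0.03351768106222153)
```

View pics/w16.png

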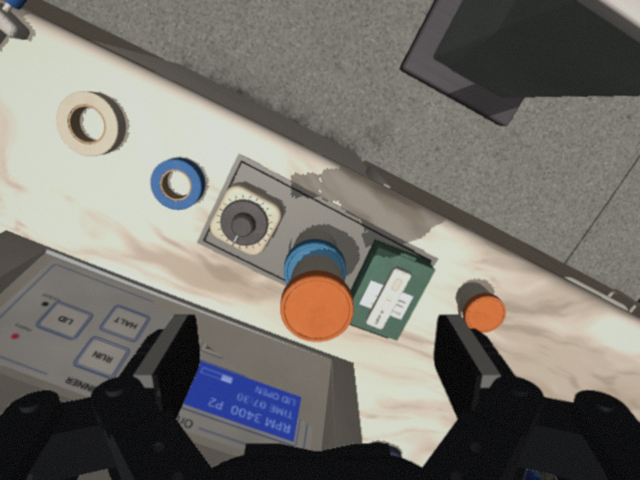

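View pics/s16z.png

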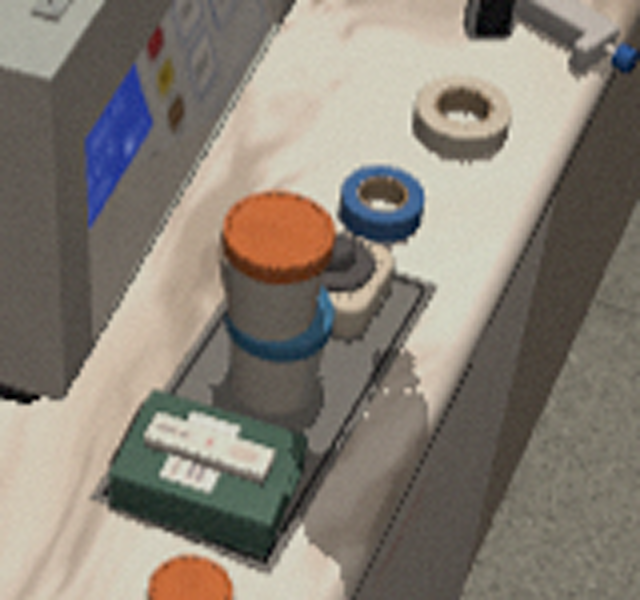

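Run:
```python
from h import *
print(ticket.job_done())
```

```text
the job is handed in; nothing more can be done
None
```

The test station is set up and the job was handed in at about 26 s. Nothing was re-gripped, and no check failed. `job_done` gives no verdict.

| Item | Last measured position | Limit |
|---|---|---|
| Cartridge on box lid | about 2 mm off centre, lengths about 0.02 rad apart | 12 mm, 0.2 rad |
| Blue cup | about 1 mm from the sheet's middle | 13 mm |
| Orange cup on blue cup | about 1–2 mm off | 10 mm |
| Blue roll | about 2.5 mm off the sheet's line, about 76–77 mm beyond the timer's centre | 15 mm, 65–89 mm |

- **When measured:** the cartridge and blue cup were measured just after each was placed. The orange cup and blue roll were measured in the last picture. The last scene picture shows all four standing or lying as placed.
- **Uncertainty:** positions come from the cameras, good to about 2 mm. The roll's edge mask takes in some of its side, so its figure is slightly less certain.
- **Bystanders:** I did not touch the beige roll or the hand meter, but did not measure them at the end.
- **Arm:** it was clear of everything at hand-in. The highest contact force I read was about 7 N.

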